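# Fit the elbow torch head to the bench gas socket

## Robot

A 6-joint arm with a two-finger parallel gripper is mounted at the origin on the work surface. World frame = base frame: x ahead of the robot, y to its left, z up, the work surface at z = 0. Lengths are in m, angles in degrees, forces in N, time in s.
With the tool pointing down it reaches from about 0.35 to 0.8 m from the base axis. Payload 7.3 kg.
Tool frame: the origin (TCP) lies at the very end of the fingers, on their centre line; the grasp point (between the pads) lies 19 mm behind it (grasp_offset is the distance from the TCP to the grasp point, in m); z points along the fingers, y is the line along which they close (so a half turn about z gives the same grasp; the last joint's range is limited). The gripper opens to 85 mm and grips with 20 to 120 N. Pads are 22 mm wide; open, the fingers measure 114 mm over their backs; the gripper's body (76 mm by 85 mm) begins 54 mm behind the grasp point. The pads swing forward as they close: fully open they stand 13 mm farther back than shut.
Start: joints at [60.848, 19.595, 87.324, -0, 73.075, -8.365], TCP at [0.186, 0.491, 0.194] pointing down, gripper open.
Joint ranges: [-145.02, 145.02], [-44.19, 115.74], [2.07, 154.8], [-57.11, 237.11], [16.16, 152.29], [-177.93, 177.93]. Speed limits (degrees/s): [147.25, 147.25, 180, 180, 180, 180].

## Interface

Orientations are given as [roll, pitch, yaw] about the fixed x, y, z axes, in that order (R = Rz(yaw) Ry(pitch) Rx(roll)).
In Python, from plant import observe, camera, sign_off, recognise, masks_of, grasp_offset gives the robot as it stands. The module is installed in compiled form; this text tells all that it offers.
- The arm moves only by the tool send_rows, never from a script. Its argument "increments" is a list of rows, each an object of numbers: "dx", "dy", "dz": the shift along the world's x, y, z in units of 250 mm (1.0 is 250 mm); "rx", "ry", "rz": the turn, a rotation vector about the world's x, y, z in units of 90 degrees (1.0 is 90 degrees); "claw": the opening, from 0 (shut) to 1 (fully open). In form: [{"dx": .., "dy": .., "dz": .., "rx": .., "ry": .., "rz": .., "claw": ..}, ...]. A call has 1 to 20 rows; each row is the pose to reach, as a shift and turn from the pose commanded when the call began; what a row does not reach only later rows make up. A row lasts 1/12 s, in which the tool goes at most 41.7 mm and 7.16 degrees, less where a joint would pass 70% of its speed; a pose out of reach is approached as far as the arm can. A call with a number of a shift or a turn outside -1 to 1 is refused whole. A call with a gripper value outside its range is refused whole. The fingers move at their own pace and stop on an object; "newtons" is the grip in N (left out, the last holds). Time passes only in rows, so rows that repeat a pose let the fingers close. It gives the time, the measured TCP pose, the force, the opening and the grip force at its end, in the units of the state.
- observe(): the state, without advancing time (a new reading comes with each control period).
- camera(name): name is "side" or "top"; returns a dict with "color" (384x512x3 uint8, blue, green, red), "fx", "fy", "cx", "cy" (pixels), "distortion" ([k1, k2, p1, p2, k3] as OpenCV has them; the pictures are not rectified), "rvec" (rotation vector, rad) and "tvec" (3), from world to camera coordinates, as OpenCV has them. Camera axes: x right, y down, z forward; pixel columns grow to the right and rows downward; lengths in m; the calibration is good to about 2 mm. A picture is of the moment at which its call begins. There is no depth.
- sign_off(): hands the job in; it is judged then, once.
Trained networks look in the newest picture that a camera, given by its name, has taken for a name from the list of things; names that differ only in an ending like _2 or _b are one class to them, and where a whole thing is asked for, a point or a joint stands for the part that bears it (a point fixed in the world has none). Each returns a list of dicts, best first, with "score" (0 to 1); they miss things now and then, are a little off and sometimes report something else, mostly with a low value. They report only what shows in the picture. A call takes as long as a camera call. They do not tell look-alikes from the thing itself.
- recognise(camera, target): "location" ([x, y, z] in m, in the coordinates of the camera as it stood for that picture, good to about 4 mm: the middle of the surface that is visible of it).
- masks_of(camera, target): "region" (384x512 bool, what is visible of it).
The state is a dict: "clock": time; "qpos": joint angles; "qd": joint speeds; "effort": joint torques, N m; "position": TCP position; "ee_rot": TCP orientation; "wrist_force": force on the tool from outside, world axes, zero at the start; "torque": the same for the moment, N m; "grip_width": finger opening in m; "finger_force": force on a finger pad.
Only numpy, scipy, OpenCV 4.12 (cv2) and the standard library are available. Lean on these libraries where they do the work, as an engineer would, in place of code of your own. Each camera call takes 0.05 s, during which the arm holds its last target. There are 200 camera calls.

## Task

Pull the grey dust plug out of the brass gas socket that is clamped in the bench vice, and put it in the small steel tray. Then take the torch head with the long side tube from the wooden rack, lower it into the socket and screw it clockwise until it draws tight and its tube stands right above the steel pointer; stop there, do not turn it past. Leave it there, and leave the pointer, the other two heads and the tools alone.

Things in the scene. Friction and masses are not known exactly. Their poses are not given: they have to be found in the camera images.
- vice: Blue bench vice, fixed, holding the brass socket upright. Origin on the table on the socket's axis; x = from the screw with its tommy bar (-x side) to the far jaw, y to the left of that, z up. Base 150 (x) x 110 (y) mm; jaws 75 mm high, 140 mm over all along x, 100 mm along y; screw and tommy bar reach x = -120 mm, 50 mm high.
- socket (a point): Centre of the socket's brass rim, 95 mm above the table, axes as the vice's. Outer diameter 54 mm. In its mouth two ledges leave a round passage of 26 mm diameter and two opposite slots. Below the ledges the cross pin can turn clockwise, up to about 105 degrees from the slot, and not the other way; the bore is 50 mm deep.
- slot (a point): Middle of the +y slot of the socket, 16 mm from its axis, at the rim. The slots run along the vice's +y and -y, 12.5 mm wide, to 21 mm from the axis. The head enters only with its cross pin along them: here with its tube pointing to the vice's +y, 65 to 85 degrees counter-clockwise (from above) of the pointer; entered the other way round it cannot reach the pointer.
- seal_top (a point): Centre of the black seal ring's top, 5 mm above the rim when unloaded; 54 mm outside, 42 mm inside, pressed down 6 mm at most, at 5 N per mm. The ledges' undersides fall 5.5 mm per rad, so turning clockwise draws the flange down on the seal (1.5 to 4 mm: let the head follow): resistance starts about 50 degrees from the slot and rises; friction holds the head where left.
- pointer_tip (a point): Tip of the flat steel pointer arm (7 mm wide, with a diamond-shaped end), 100 mm from the socket's axis and 83 mm above the table; its x axis points away from the socket's axis. It sits on a stiff collar and stands 65 to 85 degrees clockwise, seen from above, from the vice's +y; it must not be pushed.
- plug: Grey plastic dust plug, standing in the socket, unthreaded, 68 mm high, 120 g. Origin at the centre of its lower end, z along its axis. Spigot 20 mm diameter, round-ended, 26 mm long; flange 52 mm diameter, 6 mm thick, resting on the seal ring; above it (z 32 to 68 mm) a grip bar 42 mm along its x and 18 mm wide along its y.
- plug_handle (a point): Middle of the plug's grip bar, on its axis, 56 mm above its lower end (12 mm below its top); axes as the plug's.
- tray: Open steel tray, fixed, 130 (x) x 110 (y) x 30 mm high, walls and floor 4 mm. Origin under its centre.
- rack: Wooden rack, fixed, 85 (x) x 285 (y) x 50 mm high, with three square holes 42 mm wide at y = -95, 0 and 95 mm, one head in each (any order), their flanges resting on its top. Origin under its centre.
- elbow: The head to fit: brass, with a long side tube, 300 g. Origin at the centre of its lower end, z up its axis, x along the tube. Spigot 22 mm diameter, round-ended, 30 mm long; flange 52 mm diameter from z = 30 to 36 mm; square body 32 x 32 mm from z = 36 to 82 mm; tube 17 mm thick (its last 20 mm 23 mm) along +x at z = 64 mm, reaching 100 mm from the axis.
- pin (a point): Centre of the steel cross pin through the elbow's spigot, 7 mm above its lower end. The pin is 8 mm thick and 38 mm long, along the elbow's x, in line with the tube.
- elbow_grip (a point): Where to take the elbow: on its axis, 66 mm above its lower end, 16 mm below its top; from above, by the two flat sides at +-y (32 mm apart).
- outlet (a point): Centre of the end of the long head's tube: 100 mm along x from its axis, 64 mm above its lower end.
- short_elbow: Leave alone: same brass base as the elbow but with a short side tube, reaching 52 mm from the axis. Origin and axes as the elbow's.
- straight_head: Leave alone: same brass base as the elbow but with a straight stub on top (102 mm high in all) and no side tube. Origin at its lower end.
- mug: Leave alone: white cup, 76 mm diameter, 72 mm high. Origin under its centre.
- jar: Leave alone: clear jar with a white cap, 68 mm diameter, 120 mm high. Origin under its centre.
- hammer: Leave alone: hammer, 240 mm long, lying along its x.
- pliers: Leave alone: pliers with red handles, 155 mm long along x, 14 mm high. Origin at the joint.
- caliper: Leave alone: caliper, 200 mm long along x, 12 mm high. Origin at its middle.
- spool: Leave alone: wooden wire spool, 56 mm diameter, 40 mm high. Origin under its centre.
There are look-alikes about, which are no part of the job. What is shaped like the plug but pink is not meant. Leave any green look-alike of the elbow alone.

How it is judged (in metres and radians):
On the way, in this order (a step that is already met when the one before it is completed fails the run):
1. the dust plug lies in the tray (x of plug_handle in the frame of tray between -0.068 and 0.068 m and y of plug_handle in the frame of tray between -0.058 and 0.058 m and z of each of plug_handle, plug in the frame of tray below 0.07 m and x of plug in the frame of tray between -0.068 and 0.068 m and y of plug in the frame of tray between -0.058 and 0.058 m), for 0.2 s.
2. the long-tubed head is down in the socket (horizontal distance between elbow and socket below 0.004 m and z of elbow in the frame of socket below -0.024 m and angle between elbow's own z axis and vertical below 0.08 rad), for 0.2 s.
At the end, for the whole second after the job is handed in: The long-tubed head is in the socket: axes within 4 mm, upright within 4.5 degrees, its lower end 24 mm or more below the rim, its tube's end within 14 mm (8 degrees) of straight above the pointer's tip; the plug lies in the tray; both at rest (all of step 1 and all of step 2 and horizontal distance between outlet and pointer_tip below 0.014 m and linear speed of elbow below 0.01 m/s and angular speed of elbow below 0.05 rad/s and linear speed of plug below 0.02 m/s); the robot touches nothing.
It fails at once if the head, down in the socket, is turned clockwise past the pointer by more than 30 mm at the tube's end (17 degrees) (horizontal distance between elbow and socket below 0.004 m and z of elbow in the frame of socket below -0.024 m and angle between elbow's own z axis and vertical below 0.08 rad and y of outlet in the frame of pointer_tip below -0.03 m and x of outlet in the frame of pointer_tip above -0.06 m).
It fails at once if the pointer is shifted by more than 6 mm (distance of pointer_tip from where it was at the start of the episode above 0.006 m).
It fails at once if another torch head is moved by more than 25 mm (distance of any of short_elbow, straight_head from where it was at the start of the episode above 0.025 m).
It fails at once if a bystander is moved by more than 30 mm (distance of any of mug, jar, hammer, pliers, caliper, spool from where it was at the start of the episode above 0.03 m).
It also fails if it takes over 64 s, if anything falls off the work surface, if the arm or the gripper's body presses on something with over 40 N, if the wrist force passes 120 N, or if a joint passes its speed limit or range.

## Working session

There is one attempt and no reset: what is moved stays moved. The work goes in short steps, Python scripts to look and compute and a tool call to move; the robot and the scene stay as the last step left them, time stands still between calls to the robot, and variables do not carry over. Pictures are saved under pics/ and viewed, at most 10 in all, crops included, and the job is handed in when it is done.

Besides the shell and the picture viewer there is one more tool, called as name(argument=value, ...), one argument or row to a line, values as JSON. send_rows: Moves the arm, as the interface text tells. Shifts and turns lie within -1 to 1; 1 stands for 250 mm of shift or 90 degrees of turn. Its arguments: {"type":"object","properties":{"increments":{"type":"array"},"newtons":{"type":"number"}},"required":["increments"]}

```bash
mkdir -p pics; cat > h.py <<'E'
import numpy as np, cv2
from plant import *
def RT(c): return cv2.Rodrigues(np.array(c["rvec"],float))[0], np.array(c["tvec"],float).ravel()
def KD(c): return np.array([[c["fx"],0,c["cx"]],[0,c["fy"],c["cy"]],[0,0,1.]]), np.array(c["distortion"],float)
def world(c,p):
    R,t=RT(c); return R.T@(np.array(p)-t)
def pix(c,P):
    K,D=KD(c); return cv2.projectPoints(np.array(P,float).reshape(-1,1,3),np.array(c["rvec"],float),np.array(c["tvec"],float),K,D)[0].reshape(-1,2)
def ray(c,uv,z):
    "world points of pixels uv on plane height z"
    K,D=KD(c);R,t=RT(c)
    n=cv2.undistortPoints(np.array(uv,float).reshape(-1,1,2),K,D).reshape(-1,2)
    d=np.c_[n,np.ones(len(n))]@R; o=-R.T@t
    return o+d*((z-o[2])/d[:,2])[:,None]
E
python3 - <<'E'
from h import *
print(observe(),grasp_offset)
for n in("top","side"):
    c=camera(n); cv2.imwrite(f"pics/{n}0.png",cv2.resize(c["color"],(800,600)))
    R,t=RT(c);print(n,(-R.T@t).round(3),c["fx"])
    for k in "vice socket pointer_tip plug tray rack elbow outlet short_elbow straight_head mug jar hammer pliers caliper spool".split():
        try: print(k,[(round(r["score"],2),world(c,r["location"]).round(3).tolist(),pix(c,[world(c,r["location"])])[0].round().tolist()) for r in recognise(n,k)[:3]])
        except Exception as e: print(k,e)
E
```

```text
{'clock': 0.0, 'qpos': array([ 6.08477459e+01,  1.96377060e+01,  8.73770416e+01,  1.29357091e-03,
        7.30748755e+01, -8.36560462e+00]), 'qd': array([-0.03140858, -0.09597072,  0.06977739,  0.12017706,  0.08085903,
        0.05287557]), 'effort': array([-7.16863960e-04, -4.33688807e+01, -2.46007794e+01, -2.08756196e-04,
        7.96567881e-03,  1.75813433e-06]), 'position': array([0.18606792, 0.49043365, 0.19371566]), 'ee_rot': array([-1.79911510e+02, -1.42629711e-02,  1.59212962e+02]), 'wrist_force': array([ 0.57327538, -0.45882601, -0.62625243]), 'torque': array([-0.0016819 , -0.00715175, -0.00110291]), 'finger_force': 0.0, 'grip_width': 0.08564208112967228} 0.0187
top [0.32  0.023 1.317] 417.1271844954167
vice [(0.75, [0.54, -0.216, 0.075], [342.0, 186.0]), (0.36, [0.553, 0.153, 0.096], [219.0, 182.0])]
socket [(0.67, [0.575, 0.242, 0.094], [189.0, 175.0]), (0.58, [0.539, -0.225, 0.071], [344.0, 187.0])]
pointer_tip []
plug [(0.6, [0.503, -0.372, 0.034], [391.0, 200.0]), (0.53, [0.561, -0.238, 0.113], [351.0, 177.0]), (0.48, [0.59, -0.371, 0.041], [390.0, 172.0])]
tray [(0.97,
[... 1681 characters left out ...]
 [(0.87, [0.542, 0.191, 0.049], [253.0, 149.0])]
elbow [(0.78, [0.415, 0.424, 0.023], [183.0, 122.0]), (0.69, [0.587, 0.336, 0.085], [244.0, 107.0])]
outlet [(0.58, [0.589, 0.336, 0.089], [245.0, 106.0])]
short_elbow [(0.94, [0.567, 0.243, 0.081], [252.0, 128.0])]
straight_head [(0.63, [0.552, 0.153, 0.084], [262.0, 148.0])]
mug [(0.87, [0.702, 0.018, 0.049], [332.0, 170.0])]
jar [(0.79, [0.369, 0.094, 0.096], [209.0, 181.0]), (0.51, [0.586, 0.338, 0.088], [244.0, 106.0])]
hammer [(0.98, [0.283, -0.314, 0.02], [250.0, 343.0])]
pliers [(0.64, [0.375, -0.045, 0.011], [235.0, 239.0]), (0.46, [0.535, -0.257, 0.064], [337.0, 266.0])]
caliper []
spool [(0.54, [0.74, 0.176, 0.038], [314.0, 135.0])]
```

```bash
python3 - <<'E'
from h import *
c=camera("top"); im=c["color"]
a=cv2.resize(im[105:265,110:420],None,fx=2.58,fy=2.58,interpolation=cv2.INTER_CUBIC)[:, :800]
cv2.imwrite("pics/topa.png",a)
v=cv2.resize(im[140:230,300:420],(800,600),interpolation=cv2.INTER_CUBIC);cv2.imwrite("pics/topv.png",v)
E
```

```text
(no output)
```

View pics/topa.png

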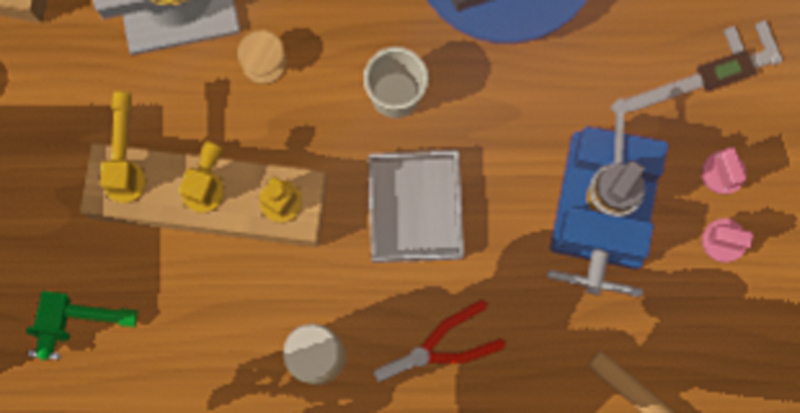

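View pics/topv.png

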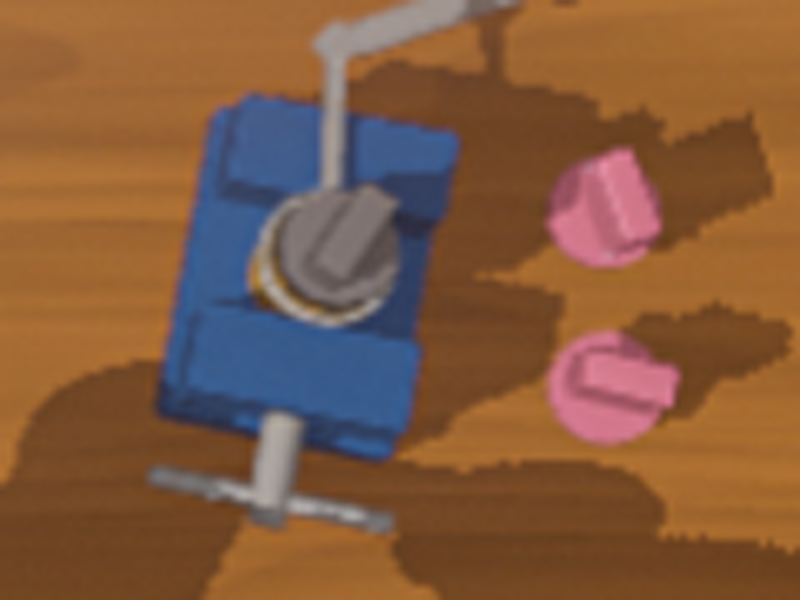

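View pics/side0.png

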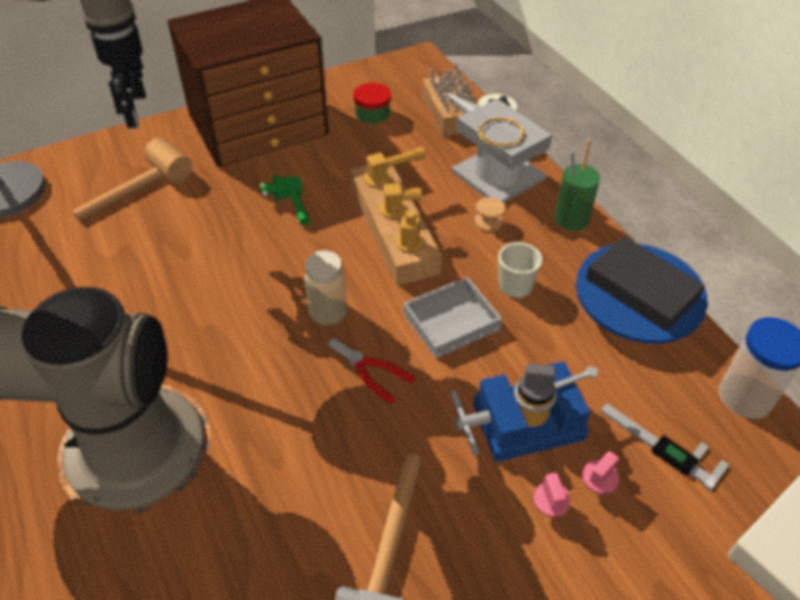

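Top crop: the vice is at topv px (310,280), with the grey plug on it and its bar running (335,272) to (380,195). The pointer goes up to its diamond at (333,42). In topa the long brass head is at the left rack hole (120,180), tube up to (120,95). The short and straight heads are at (200,185) and (280,200), and the green look-alike lies at (60,320).

```bash
python3 - <<'E'
from h import *
c=camera("top"); s=camera("side")
def tv(*p): return np.array([[300+u/6.667-.5+.0,140+v/6.667-.5] for u,v in p])
def ta(*p): return np.array([[110+u/2.58,105+v/2.58] for u,v in p])
print("jaw top pts",ray(c,tv((460,133),(395,345+90),(245,95),(425,345)),.075).round(3).tolist())
print("pointer",ray(c,tv((333,30),(333,45),(335,100),(332,185)),.083).round(3).tolist())
print("screw",ray(c,tv((270,515),(285,415)),.05).round(3).tolist())
print("bar top",ray(c,tv((368,183),(400,205),(350,283),(318,262)),.142).round(3).tolist())
print("plugflange c",ray(c,tv((337,247)),.106).round(3).tolist())
print("seal c",ray(c,tv((325,260)),.098).round(3).tolist())
# masks
for n,C in(("top",c),("side",s)):
  for k in("plug","vice","elbow","tray","pointer_tip","rack"):
    for r in masks_of(n,k)[:3]:
      ys,xs=np.nonzero(r["region"]); print(n,k,round(r["score"],2),len(xs),xs.mean().round(1),ys.mean().round(1),xs.min(),xs.max(),ys.min(),ys.max())
a=cv2.resize(c["color"][135:205,125:215],(400,311),interpolation=cv2.INTER_CUBIC)
b=cv2.resize(s["color"][220:300,280:400],(800,533)[:2],interpolation=cv2.INTER_CUBIC)
cv2.imwrite("pics/sidev.png",b)
cv2.imwrite("pics/rack.png",cv2.resize(c["color"][130:205,125:225],(800,600),interpolation=cv2.INTER_CUBIC))
E
```

```text
jaw top pts [[0.621, -0.299, 0.075], [0.483, -0.264, 0.075], [0.64, -0.203, 0.075], [0.524, -0.279, 0.075]]
pointer [[0.668, -0.242, 0.083], [0.661, -0.242, 0.083], [0.635, -0.242, 0.083], [0.596, -0.239, 0.083]]
screw [[0.45, -0.212, 0.05], [0.496, -0.221, 0.05]]
bar top [[0.584, -0.242, 0.142], [0.574, -0.255, 0.142], [0.54, -0.233, 0.142], [0.549, -0.219, 0.142]]
plugflange c [[0.563, -0.235, 0.106]]
seal c [[0.559, -0.232, 0.098]]
top plug 0.72 178 390.3 171.5 383 397 164 179
top plug 0.64 282 349.9 176.3 341 359 168 185
top plug 0.46 198 391.5 197.9 384 400 191 205
top vice 0.62 1752 344.6 183.7 323 368 146 218
top vice 0.4 402 281.1 238.7 255 305 221 252
top vice 0.38 431 156.6 164.9 149 165 140 183
top elbow 0.84 401 156.6 166.0 149 165 141 183
top elbow 0.73 962 377.4 275.2 338 410 241 308
top tray 0.56 1476 270.2 184.9 252 288 164 206
top tray 0.43 1782 344.4 184.1 323 368 145 219
top pointer_tip 0.43 71 350.0 153.9 348 352 145 165
top rack 0.89 1781 191.4 182.0 142 235 162 200
top rack 0.62 16 349.9 151.6 349 351 146 165
side plug 0.87 442 385.2 303.6 373 395 290 315
side plug 0.8 475 344.0 243.9 332 355 232 256
side plug 0.73 467 248.2 106.5 233 272 95 119
side vice 0.67 3418 336.9 265.5 289 382 231 295
side vice 0.37 1096 208.1 183.4 195 222 160 207
side elbow 0.83 456 248.4 106.3 234 272 94 119
side elbow 0.78 437 184.0 124.1 167 198 113 143
side elbow 0.4 405 255.1 127.8 243 270 117 139
side tray 0.84 1942 289.1 202.4 259 320 178 227
side pointer_tip 0.54 922 428.5 287.9 385 465 259 313
side pointer_tip 0.51 182 360.0 247.8 331 381 235 263
side rack 0.89 1491 252.8 149.4 225 282 107 180
side rack 0.33 646 237.3 235.2 211 265 217 257
side rack 0.32 274 312.9 136.8 305 321 128 146
```

View pics/sidev.png

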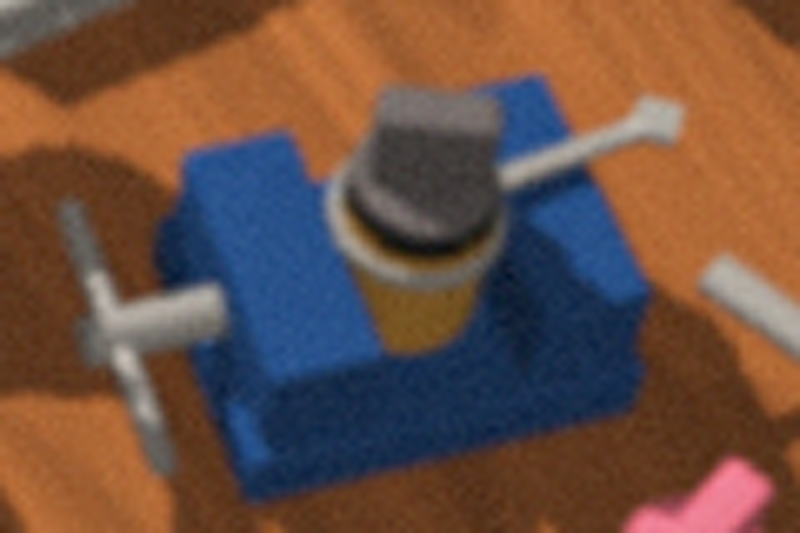

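View pics/rack.png

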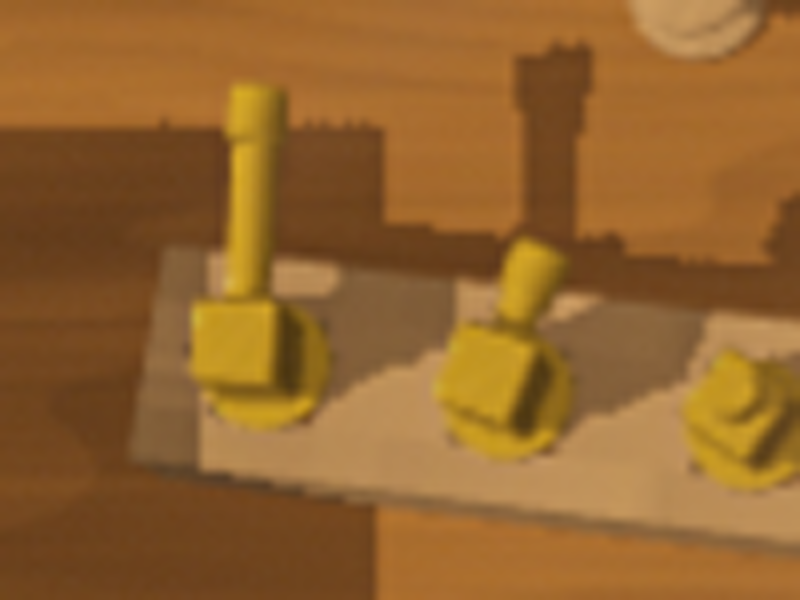

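Side view: plug bar top edge runs (385,95)-(500,100), pointer diamond at (660,115), jaw corners at (545,75), (645,297), (185,155). Rack view: long head body top square is (193,303)-(275,390), and its tube end is at (258,85).

```bash
python3 - <<'E'
from h import *
from scipy.optimize import least_squares
c=camera("top"); s=camera("side")
tv=lambda u,v:(300+(u+.5)/6.667-.5,140+(v+.5)/6.667-.5)
sv=lambda u,v:(280+(u+.5)/6.667-.5,220+(v+.5)/6.667-.5)
rk=lambda u,v:(125+(u+.5)/8-.5,130+(v+.5)/8-.5)
def fit(name,obs,x0,free=lambda p:None):
    L=np.array([o[2] for o in obs],float)
    def f(p):
        a=p[2];R=np.array([[np.cos(a),-np.sin(a),0],[np.sin(a),np.cos(a),0],[0,0,1]])
        W=L@R.T+[p[0],p[1],0]
        return np.concatenate([pix(o[0],[w])[0]-o[1] for o,w in zip(obs,W)])
    r=least_squares(f,x0,loss="soft_l1");print(name,r.x[:2].round(4),np.degrees(r.x[2]).round(1),r.fun.reshape(-1,2).round(1).tolist())
    return r.x
fit("vice",[(c,tv(460,133),(.07,-.05,.075)),(c,tv(245,95),(.07,.05,.075)),(s,sv(645,297),(.07,-.05,.075)),(s,sv(545,75),(.07,.05,.075)),(s,sv(185,155),(-.07,.05,.075)),(s,sv(265,382),(-.07,-.05,.075)),
 (c,tv(393,435),(-.07,-.05,.075))],[.56,-.235,-.2])
fit("plug",[(c,tv(368,183),(.021,.009,.142)),(c,tv(400,205),(.021,-.009,.142)),(c,tv(350,283),(-.021,-.009,.142)),(c,tv(318,262),(-.021,.009,.142)),
 (s,sv(383,90),(-.021,.009,.142)),(s,sv(500,98),(.021,.009,.142)),(s,sv(502,135),(.021,-.009,.142)),(s,sv(372,128),(-.021,-.009,.142))],[.56,-.235,-.6])
fit("elbow",[(c,rk(193,303),(.016,.016,.102)),(c,rk(277,301),(.016,-.016,.102)),(c,rk(274,390),(-.016,-.016,.102)),(c,rk(192,385),(-.016,.016,.102)),(c,rk(233,85),(.1,.0115,.084)),(c,rk(288,87),(.1,-.0115,.084))],[.59,.34,0])
for z in(.083,):
  print("ptr top",ray(c,[tv(333,42),tv(334,100),tv(333,180)],z).round(4).tolist(),"side",ray(s,[sv(660,118),sv(685,112),sv(510,175)],z).round(4).tolist())
g=[world(k,recognise(n,"tray")[0]["location"]).round(4).tolist() for n,k in(("top",c),("side",s))];print("tray",g)
m=masks_of("top","tray")[0]["region"].astype(np.uint8)
print(ray(c,cv2.boxPoints(cv2.minAreaRect(cv2.findNonZero(m))),.03).round(3).tolist())
print(ray(c,[(110+u/2.58,105+v/2.58) for u,v in((370,155),(460,152),(465,258),(375,262))],.03).round(3).tolist())
E
```

```text
vice [ 0.5596 -0.2354] -13.5 [[0.3, 1.6], [-0.0, 0.2], [1.4, -0.2], [0.3, -0.9], [-0.9, -1.6], [0.4, -0.2], [1.4, 1.1]]
plug [ 0.5594 -0.2375] -33.4 [[-0.2, 0.5], [0.5, 0.5], [0.3, 1.0], [-0.4, 0.8], [-0.5, -1.1], [0.8, -0.7], [0.7, 0.3], [1.1, -0.3]]
elbow [0.5826 0.346 ] -1.3 [[0.1, -0.5], [0.3, -0.1], [0.1, -0.7], [-0.4, -0.3], [-0.4, 1.2], [0.2, 1.1]]
ptr top [[0.6621, -0.2424, 0.083], [0.6351, -0.2418, 0.083], [0.5981, -0.2399, 0.083]] side [[0.6581, -0.244, 0.083], [0.6677, -0.246, 0.083], [0.5962, -0.2397, 0.083]]
tray [[0.5587, -0.0016, 0.0033], [0.5582, -0.0012, 0.0084]]
[[0.621, 0.056, 0.03], [0.624, -0.056, 0.03], [0.49, -0.059, 0.03], [0.486, 0.051, 0.03]]
[[0.618, 0.05, 0.03], [0.621, -0.06, 0.03], [0.49, -0.064, 0.03], [0.486, 0.045, 0.03]]
```

send_rows(
  increments=[
    {"dx": 0.25,"dy": -0.48,"dz": 0.24,"rz": -0.36,"claw": 1},
    {"dx": 0.498,"dy": -0.97,"dz": 0.24,"rz": -0.711,"claw": 1},
    {"dx": 0.498,"dy": -0.97,"dz": 0.24,"rz": -0.711,"claw": 1},
    {"dx": 0.498,"dy": -0.97,"dz": 0.24,"rz": -0.711,"claw": 1},
    {"dx": 0.498,"dy": -0.97,"dz": 0.24,"rz": -0.711,"claw": 1},
    {"dx": 0.498,"dy": -0.97,"dz": 0.24,"rz": -0.711,"claw": 1},
    {"dx": 0.498,"dy": -0.97,"dz": 0.24,"rz": -0.711,"claw": 1},
    {"dx": 0.498,"dy": -0.97,"dz": 0.24,"rz": -0.711,"claw": 1},
    {"dx": 0.498,"dy": -0.97,"dz": 0.24,"rz": -0.711,"claw": 1},
  ],
  newtons=60,
)

```text
validation failed for argument at $.in...
```

send_rows(
  increments=[
    {"dx": 0.498,"dy": -0.97,"rz": -0.711,"claw": 1},
    {"dx": 0.498,"dy": -0.97,"rz": -0.711,"claw": 1},
    {"dx": 0.498,"dy": -0.97,"rz": -0.711,"claw": 1},
    {"dx": 0.498,"dy": -0.97,"rz": -0.711,"claw": 1},
    {"dx": 0.498,"dy": -0.97,"rz": -0.711,"claw": 1},
    {"dx": 0.498,"dy": -0.97,"rz": -0.711,"claw": 1},
    {"dx": 0.498,"dy": -0.97,"rz": -0.711,"claw": 1},
    {"dx": 0.498,"dy": -0.97,"rz": -0.711,"claw": 1},
    {"dx": 0.498,"dy": -0.97,"rz": -0.711,"claw": 1},
  ],
)

```text
validation failed for argument at $.in...
```

send_rows(
  increments=[
    {"dx": 0.498,"dy": -0.97,"rz": -0.711,"claw": 1},
    {"dx": 0.498,"dy": -0.97,"rz": -0.711,"claw": 1},
    {"dx": 0.498,"dy": -0.97,"rz": -0.711,"claw": 1},
    {"dx": 0.498,"dy": -0.97,"rz": -0.711,"claw": 1},
    {"dx": 0.498,"dy": -0.97,"rz": -0.711,"claw": 1},
    {"dx": 0.498,"dy": -0.97,"rz": -0.711,"claw": 1},
    {"dx": 0.498,"dy": -0.97,"rz": -0.711,"claw": 1},
    {"dx": 0.498,"dy": -0.97,"rz": -0.711,"claw": 1},
    {"dx": 0.498,"dy": -0.97,"rz": -0.711,"claw": 1},
    {"dx": 0.498,"dy": -0.97,"rz": -0.711,"claw": 1},
  ],
)

```text
validation failed for argument at $.in...
```

send_rows(
  increments=[
    {"dx": 0.498,"dy": -0.97,"dz": 0.24,"rx": 0.0,"ry": 0.0,"rz": -0.711,"claw": 1.0},
    {"dx": 0.498,"dy": -0.97,"dz": 0.24,"rx": 0.0,"ry": 0.0,"rz": -0.711,"claw": 1.0},
    {"dx": 0.498,"dy": -0.97,"dz": 0.24,"rx": 0.0,"ry": 0.0,"rz": -0.711,"claw": 1.0},
    {"dx": 0.498,"dy": -0.97,"dz": 0.24,"rx": 0.0,"ry": 0.0,"rz": -0.711,"claw": 1.0},
    {"dx": 0.498,"dy": -0.97,"dz": 0.24,"rx": 0.0,"ry": 0.0,"rz": -0.711,"claw": 1.0},
    {"dx": 0.498,"dy": -0.97,"dz": 0.24,"rx": 0.0,"ry": 0.0,"rz": -0.711,"claw": 1.0},
    {"dx": 0.498,"dy": -0.97,"dz": 0.24,"rx": 0.0,"ry": 0.0,"rz": -0.711,"claw": 1.0},
    {"dx": 0.498,"dy": -0.97,"dz": 0.24,"rx": 0.0,"ry": 0.0,"rz": -0.711,"claw": 1.0},
    {"dx": 0.498,"dy": -0.97,"dz": 0.24,"rx": 0.0,"ry": 0.0,"rz": -0.711,"claw": 1.0},
  ],
  newtons=60,
)

```text
clock: 3.45
position: [0.3119, 0.2469, 0.2551]
ee_rot: [179.9, -0.0, 94.6]
wrist_force: [-0.9, 0.5, -0.2]
grip_width: 0.0852
finger_force: 0.0
```

send_rows(
  increments=[
    {"dx": 0.498,"dy": -0.97,"dz": 0.0,"rx": 0.0,"ry": 0.0,"rz": -0.711,"claw": 1.0},
    {"dx": 0.498,"dy": -0.97,"dz": 0.0,"rx": 0.0,"ry": 0.0,"rz": -0.711,"claw": 1.0},
    {"dx": 0.498,"dy": -0.97,"dz": 0.0,"rx": 0.0,"ry": 0.0,"rz": -0.711,"claw": 1.0},
    {"dx": 0.498,"dy": -0.97,"dz": 0.0,"rx": 0.0,"ry": 0.0,"rz": -0.711,"claw": 1.0},
    {"dx": 0.498,"dy": -0.97,"dz": 0.0,"rx": 0.0,"ry": 0.0,"rz": -0.711,"claw": 1.0},
    {"dx": 0.498,"dy": -0.97,"dz": 0.0,"rx": 0.0,"ry": 0.0,"rz": -0.711,"claw": 1.0},
    {"dx": 0.498,"dy": -0.97,"dz": 0.0,"rx": 0.0,"ry": 0.0,"rz": -0.711,"claw": 1.0},
    {"dx": 0.498,"dy": -0.97,"dz": 0.0,"rx": 0.0,"ry": 0.0,"rz": -0.711,"claw": 1.0},
    {"dx": 0.498,"dy": -0.97,"dz": 0.0,"rx": 0.0,"ry": 0.0,"rz": -0.711,"claw": 1.0},
  ],
)

```text
clock: 4.2
position: [0.4358, 0.0043, 0.2541]
ee_rot: [-180.0, 0.0, 30.7]
wrist_force: [-0.5, -0.0, 0.6]
grip_width: 0.0858
finger_force: 0.0
```

send_rows(
  increments=[
    {"dx": 0.498,"dy": -0.97,"dz": 0.0,"rx": 0.0,"ry": 0.0,"rz": -0.711,"claw": 1.0},
    {"dx": 0.498,"dy": -0.97,"dz": 0.0,"rx": 0.0,"ry": 0.0,"rz": -0.711,"claw": 1.0},
    {"dx": 0.498,"dy": -0.97,"dz": 0.0,"rx": 0.0,"ry": 0.0,"rz": -0.711,"claw": 1.0},
    {"dx": 0.498,"dy": -0.97,"dz": 0.0,"rx": 0.0,"ry": 0.0,"rz": -0.711,"claw": 1.0},
    {"dx": 0.498,"dy": -0.97,"dz": 0.0,"rx": 0.0,"ry": 0.0,"rz": -0.711,"claw": 1.0},
    {"dx": 0.498,"dy": -0.97,"dz": 0.0,"rx": 0.0,"ry": 0.0,"rz": -0.711,"claw": 1.0},
    {"dx": 0.498,"dy": -0.97,"dz": 0.0,"rx": 0.0,"ry": 0.0,"rz": -0.711,"claw": 1.0},
    {"dx": 0.498,"dy": -0.97,"dz": 0.0,"rx": 0.0,"ry": 0.0,"rz": -0.711,"claw": 1.0},
    {"dx": 0.498,"dy": -0.97,"dz": 0.0,"rx": 0.0,"ry": 0.0,"rz": -0.711,"claw": 1.0},
    {"dx": 0.498,"dy": -0.97,"dz": 0.0,"rx": 0.0,"ry": 0.0,"rz": -0.711,"claw": 1.0},
    {"dx": 0.498,"dy": -0.97,"dz": 0.0,"rx": 0.0,"ry": 0.0,"rz": -0.711,"claw": 1.0},
  ],
)

```text
clock: 5.12
position: [0.5597, -0.2366, 0.2542]
ee_rot: [180.0, 0.0, -32.6]
wrist_force: [0.1, -0.3, 0.2]
grip_width: 0.0854
finger_force: 0.0
```

send_rows(
  increments=[
    {"dx": 0.0,"dy": 0.0,"dz": -0.15,"rx": 0.0,"ry": 0.0,"rz": 0.0,"claw": 1.0},
    {"dx": 0.0,"dy": 0.0,"dz": -0.3,"rx": 0.0,"ry": 0.0,"rz": 0.0,"claw": 1.0},
    {"dx": 0.0,"dy": 0.0,"dz": -0.45,"rx": 0.0,"ry": 0.0,"rz": 0.0,"claw": 1.0},
    {"dx": 0.0,"dy": 0.0,"dz": -0.56,"rx": 0.0,"ry": 0.0,"rz": 0.0,"claw": 1.0},
    {"dx": 0.0,"dy": 0.0,"dz": -0.56,"rx": 0.0,"ry": 0.0,"rz": 0.0,"claw": 0.0},
    {"dx": 0.0,"dy": 0.0,"dz": -0.56,"rx": 0.0,"ry": 0.0,"rz": 0.0,"claw": 0.0},
    {"dx": 0.0,"dy": 0.0,"dz": -0.56,"rx": 0.0,"ry": 0.0,"rz": 0.0,"claw": 0.0},
    {"dx": 0.0,"dy": 0.0,"dz": -0.56,"rx": 0.0,"ry": 0.0,"rz": 0.0,"claw": 0.0},
    {"dx": 0.0,"dy": 0.0,"dz": -0.56,"rx": 0.0,"ry": 0.0,"rz": 0.0,"claw": 0.0},
    {"dx": 0.0,"dy": 0.0,"dz": -0.56,"rx": 0.0,"ry": 0.0,"rz": 0.0,"claw": 0.0},
    {"dx": 0.0,"dy": 0.0,"dz": -0.56,"rx": 0.0,"ry": 0.0,"rz": 0.0,"claw": 0.0},
    {"dx": 0.0,"dy": 0.0,"dz": -0.56,"rx": 0.0,"ry": 0.0,"rz": 0.0,"claw": 0.0},
  ],
  newtons=60,
)

```text
clock: 6.12
position: [0.56, -0.2368, 0.115]
ee_rot: [180.0, -0.1, -32.7]
wrist_force: [0.9, -0.4, -0.0]
grip_width: 0.0001
finger_force: 0.0
```

```bash
python3 - <<'E'
from h import *
print(observe()["wrist_force"])
s=camera("side");c=camera("top")
cv2.imwrite("pics/s1.png",np.hstack([cv2.resize(s["color"][180:310,280:410],(400,400),interpolation=cv2.INTER_CUBIC),cv2.resize(c["color"][130:220,305:395],(400,400),interpolation=cv2.INTER_CUBIC)]))
E
```

```text
[ 0.90046844 -0.44066372 -0.04935458]
```

View pics/s1.png

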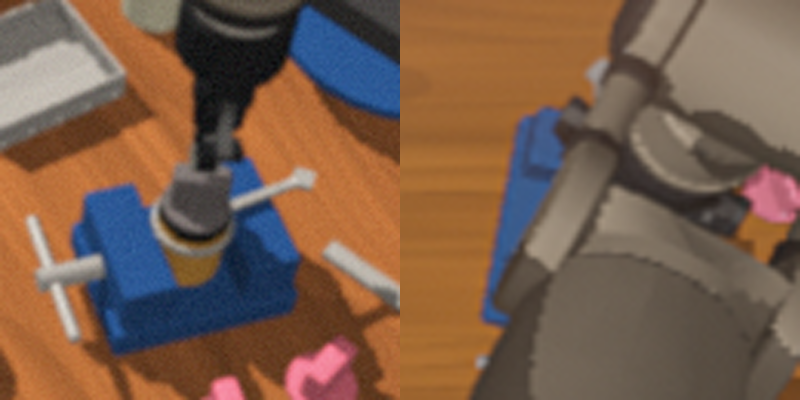

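The side crop shows shut fingers coming down behind the plug at (205,165), so they missed the bar. I'll compare the projected TCP with where the fingers appear.

```bash
python3 - <<'E'
from h import *
from scipy.spatial.transform import Rotation as Ro
o=observe();print(o["position"],o["ee_rot"],o["qpos"],o["grip_width"])
s=camera("side");c=camera("top")
P=o["position"];R=Ro.from_euler("xyz",o["ee_rot"],degrees=True).as_matrix()
im=cv2.resize(s["color"][150:300,260:410],(600,600),interpolation=cv2.INTER_CUBIC)
for d,col in((0,(0,0,255)),(-.05,(0,255,255)),(-.1,(0,255,0)),(-.15,(255,255,0))):
    u,v=pix(s,[P+R@[0,0,d]])[0]; print(d,u,v); cv2.circle(im,(int((u-260+.5)*4),int((v-150+.5)*4)),4,col,-1)
cv2.imwrite("pics/s2.png",im)
for n,C in(("side",s),("top",c)):
  for r in recognise(n,"plug"): print(n,round(r["score"],2),world(C,r["location"]).round(3))
E
```

```text
[ 0.55985132 -0.23667173  0.11463809] [ 1.79996039e+02 -1.60935058e-02 -3.27524698e+01] [-3.01338957e+01  3.21129292e+01  8.01098932e+01 -5.06907210e-03
  6.77612819e+01  9.26204924e+01] 0.00016312539765804296
0 344.2497084376663 242.84773268635587
-0.05 347.34738242625644 229.51969590456062
-0.1 350.65783795032576 215.20877966932989
-0.15 354.20182442812734 199.81027512652543
side 0.89 [ 0.585 -0.384  0.031]
side 0.74 [ 0.497 -0.377  0.041]
side 0.62 [ 0.553 -0.243  0.117]
top 0.55 [ 0.585 -0.369  0.031]
top 0.38 [0.561 0.236 0.051]
```

View pics/s2.png

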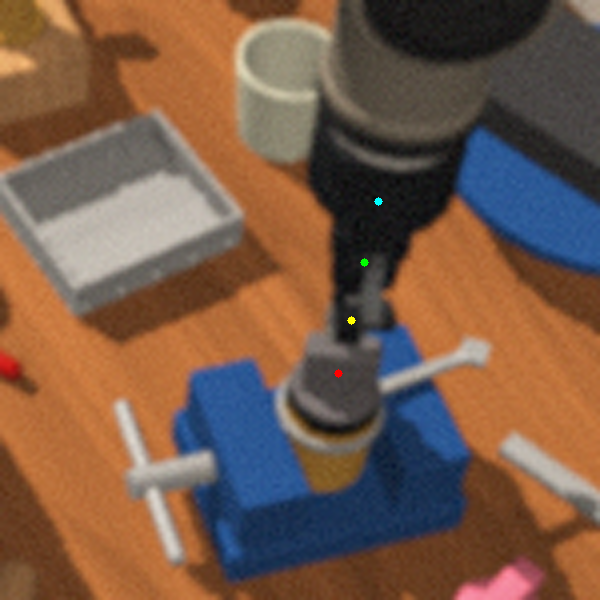

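```bash
python3 - <<'E'
from h import *
s=camera("side");c=camera("top")
a=cv2.imread("pics/side0.png");b=cv2.imread("pics/top0.png")
def mark(im,C,P,f,x0,y0):
    for d,col in((0,(0,0,255)),(.03,(255,0,255)),(.1,(0,255,0))):
        u,v=pix(C,[np.array(P)+[0,0,d]])[0]; cv2.circle(im,(int((u+.5)*f-x0),int((v+.5)*f-y0)),2,col,-1)
mark(a,s,[.186,.4905,.194],800/512,0,0)
u,v=pix(s,[[.186,.4905,.194]])[0]*800/512;u=int(max(u-75,0));v=int(max(v-90,0))
A=cv2.resize(a[v:v+130,u:u+130],(400,400))
z=s["color"].copy();z=cv2.resize(z[200:260,315:375],(400,400),interpolation=cv2.INTER_CUBIC)
o=observe()["position"]
for d,col in((0,(0,0,255)),(.03,(255,0,255)),(.1,(0,255,0))):
    p=pix(s,[o+[0,0,d]])[0]; cv2.circle(z,(int((p[0]-315+.5)*400/60),int((p[1]-200+.5)*400/60)),3,col,-1)
z=cv2.convertScaleAbs(z,alpha=1.6,beta=20)
cv2.imwrite("pics/s3.png",np.hstack([A,z]));print(u,v)
E
```

```text
68 45
```

View pics/s3.png

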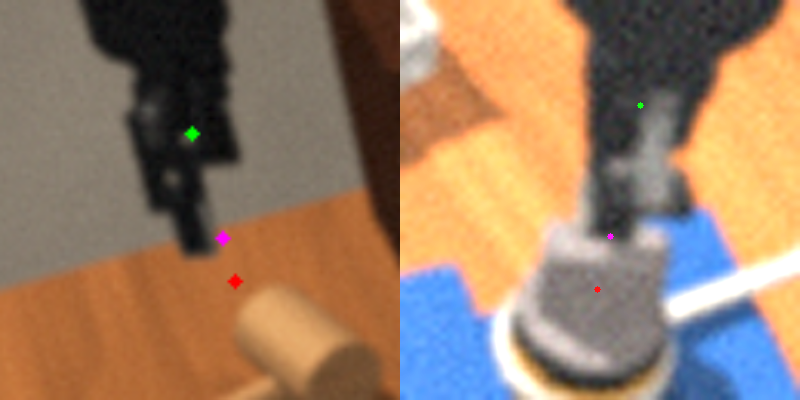

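Right crop: the shut fingertips end at (605,238), over the bar's top face and about 30 mm above the projected TCP. I'll touch down gently to calibrate the height.

send_rows(
  increments=[
    {"dx": 0.0,"dy": 0.0,"dz": -0.008,"rx": 0.0,"ry": 0.0,"rz": 0.0,"claw": 0.0},
    {"dx": 0.0,"dy": 0.0,"dz": -0.008,"rx": 0.0,"ry": 0.0,"rz": 0.0,"claw": 0.0},
  ],
)

```text
clock: 6.68
position: [0.5596, -0.2365, 0.112]
ee_rot: [180.0, 0.0, -32.8]
wrist_force: [-0.0, 0.3, -0.3]
grip_width: 0.0001
finger_force: 0.0
```

send_rows(
  increments=[
    {"dx": 0.0,"dy": 0.0,"dz": -0.008,"rx": 0.0,"ry": 0.0,"rz": 0.0,"claw": 0.0},
    {"dx": 0.0,"dy": 0.0,"dz": -0.008,"rx": 0.0,"ry": 0.0,"rz": 0.0,"claw": 0.0},
  ],
)

```text
clock: 6.85
position: [0.5596, -0.2365, 0.1099]
ee_rot: [180.0, 0.0, -32.8]
wrist_force: [0.6, -0.1, -0.4]
grip_width: -0.0
finger_force: 0.0
```

send_rows(
  increments=[
    {"dx": 0.0,"dy": 0.0,"dz": -0.008,"rx": 0.0,"ry": 0.0,"rz": 0.0,"claw": 0.0},
    {"dx": 0.0,"dy": 0.0,"dz": -0.008,"rx": 0.0,"ry": 0.0,"rz": 0.0,"claw": 0.0},
  ],
)

```text
clock: 7.02
position: [0.5596, -0.2365, 0.108]
ee_rot: [180.0, 0.0, -32.8]
wrist_force: [0.6, -0.4, 0.2]
grip_width: 0.0001
finger_force: 0.0
```

send_rows(
  increments=[
    {"dx": 0.0,"dy": 0.0,"dz": -0.008,"rx": 0.0,"ry": 0.0,"rz": 0.0,"claw": 0.0},
    {"dx": 0.0,"dy": 0.0,"dz": -0.008,"rx": 0.0,"ry": 0.0,"rz": 0.0,"claw": 0.0},
  ],
)

```text
clock: 7.18
position: [0.5596, -0.2366, 0.106]
ee_rot: [180.0, 0.0, -32.8]
wrist_force: [-0.1, 0.8, 0.8]
grip_width: 0.0
finger_force: 0.0
```

send_rows(
  increments=[
    {"dx": 0.0,"dy": 0.0,"dz": -0.008,"rx": 0.0,"ry": 0.0,"rz": 0.0,"claw": 0.0},
    {"dx": 0.0,"dy": 0.0,"dz": -0.008,"rx": 0.0,"ry": 0.0,"rz": 0.0,"claw": 0.0},
  ],
)

```text
clock: 7.35
position: [0.5599, -0.2367, 0.1043]
ee_rot: [180.0, -0.0, -32.8]
wrist_force: [-0.3, 0.1, 1.6]
grip_width: 0.0002
finger_force: 0.8
```

```bash
python3 - <<'E'
from h import *
s=camera("side");c=camera("top");o=observe();print(o["position"],o["wrist_force"])
z=cv2.resize(s["color"][200:260,315:375],(500,500),interpolation=cv2.INTER_CUBIC)
z=cv2.convertScaleAbs(z,alpha=1.6,beta=20)
cv2.imwrite("pics/s4.png",z)
E
```

```text
[ 0.55991294 -0.23670961  0.1045137 ] [-0.25123667  0.85648805  0.42989805]
```

View pics/s4.png

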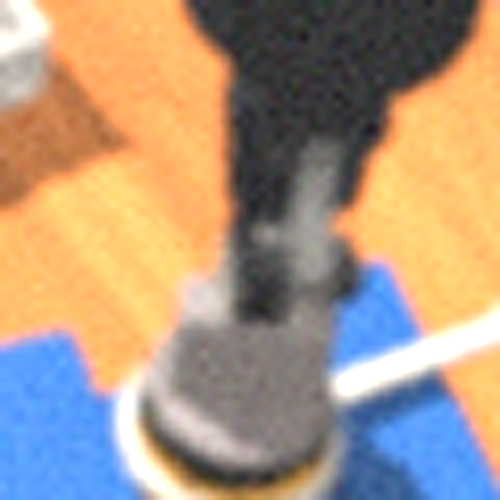

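send_rows(
  increments=[
    {"dx": 0.0,"dy": 0.0,"dz": -0.008,"rx": 0.0,"ry": 0.0,"rz": 0.0,"claw": 0.0},
    {"dx": 0.0,"dy": 0.0,"dz": -0.008,"rx": 0.0,"ry": 0.0,"rz": 0.0,"claw": 0.0},
  ],
)

```text
clock: 7.62
position: [0.5601, -0.2368, 0.1031]
ee_rot: [180.0, -0.1, -32.8]
wrist_force: [-0.9, 0.2, 7.0]
grip_width: 0.0001
finger_force: 3.5
```

send_rows(
  increments=[
    {"dx": 0.0,"dy": 0.0,"dz": 0.12,"rx": 0.0,"ry": 0.0,"rz": 0.0,"claw": 1.0},
    {"dx": 0.0,"dy": 0.0,"dz": 0.12,"rx": 0.0,"ry": 0.0,"rz": 0.0,"claw": 1.0},
    {"dx": 0.0,"dy": 0.0,"dz": 0.12,"rx": 0.0,"ry": 0.0,"rz": 0.0,"claw": 1.0},
    {"dx": 0.0,"dy": 0.0,"dz": 0.12,"rx": 0.0,"ry": 0.0,"rz": 0.0,"claw": 1.0},
    {"dx": 0.0,"dy": 0.0,"dz": 0.12,"rx": 0.0,"ry": 0.0,"rz": 0.0,"claw": 1.0},
    {"dx": 0.0,"dy": 0.0,"dz": 0.12,"rx": 0.0,"ry": 0.0,"rz": 0.0,"claw": 1.0},
    {"dx": 0.0,"dy": 0.0,"dz": 0.12,"rx": 0.0,"ry": 0.0,"rz": 0.0,"claw": 1.0},
  ],
)

```text
clock: 8.2
position: [0.5594, -0.2365, 0.1316]
ee_rot: [180.0, 0.1, -32.8]
wrist_force: [0.3, -0.8, -0.2]
grip_width: 0.0833
finger_force: 0.0
```

send_rows(
  increments=[
    {"dx": 0.0,"dy": 0.0,"dz": -0.07,"rx": 0.0,"ry": 0.0,"rz": 0.0,"claw": 1.0},
    {"dx": 0.0,"dy": 0.0,"dz": -0.14,"rx": 0.0,"ry": 0.0,"rz": 0.0,"claw": 1.0},
    {"dx": 0.0,"dy": 0.0,"dz": -0.21,"rx": 0.0,"ry": 0.0,"rz": 0.0,"claw": 1.0},
    {"dx": 0.0,"dy": 0.0,"dz": -0.23,"rx": 0.0,"ry": 0.0,"rz": 0.0,"claw": 1.0},
    {"dx": 0.0,"dy": 0.0,"dz": -0.23,"rx": 0.0,"ry": 0.0,"rz": 0.0,"claw": 0.0},
    {"dx": 0.0,"dy": 0.0,"dz": -0.23,"rx": 0.0,"ry": 0.0,"rz": 0.0,"claw": 0.0},
    {"dx": 0.0,"dy": 0.0,"dz": -0.23,"rx": 0.0,"ry": 0.0,"rz": 0.0,"claw": 0.0},
    {"dx": 0.0,"dy": 0.0,"dz": -0.23,"rx": 0.0,"ry": 0.0,"rz": 0.0,"claw": 0.0},
    {"dx": 0.0,"dy": 0.0,"dz": -0.23,"rx": 0.0,"ry": 0.0,"rz": 0.0,"claw": 0.0},
    {"dx": 0.0,"dy": 0.0,"dz": -0.23,"rx": 0.0,"ry": 0.0,"rz": 0.0,"claw": 0.0},
    {"dx": 0.0,"dy": 0.0,"dz": -0.23,"rx": 0.0,"ry": 0.0,"rz": 0.0,"claw": 0.0},
    {"dx": 0.0,"dy": 0.0,"dz": -0.23,"rx": 0.0,"ry": 0.0,"rz": 0.0,"claw": 0.0},
  ],
  newtons=60,
)

```text
clock: 9.2
position: [0.5602, -0.2368, 0.0755]
ee_rot: [-180.0, -0.1, -32.8]
wrist_force: [-0.6, -0.3, 2.4]
grip_width: 0.0175
finger_force: 61.1
```

send_rows(
  increments=[
    {"dx": 0.0,"dy": 0.0,"dz": 0.1,"rx": 0.0,"ry": 0.0,"rz": 0.0,"claw": 0.0},
    {"dx": 0.0,"dy": 0.0,"dz": 0.2,"rx": 0.0,"ry": 0.0,"rz": 0.0,"claw": 0.0},
    {"dx": 0.0,"dy": 0.0,"dz": 0.35,"rx": 0.0,"ry": 0.0,"rz": 0.0,"claw": 0.0},
    {"dx": 0.0,"dy": 0.0,"dz": 0.46,"rx": 0.0,"ry": 0.0,"rz": 0.0,"claw": 0.0},
    {"dx": 0.02,"dy": 0.15,"dz": 0.46,"rx": 0.0,"ry": 0.0,"rz": 0.07,"claw": 0.0},
    {"dx": 0.04,"dy": 0.3,"dz": 0.46,"rx": 0.0,"ry": 0.0,"rz": 0.14,"claw": 0.0},
    {"dx": 0.06,"dy": 0.45,"dz": 0.46,"rx": 0.0,"ry": 0.0,"rz": 0.21,"claw": 0.0},
    {"dx": 0.08,"dy": 0.6,"dz": 0.46,"rx": 0.0,"ry": 0.0,"rz": 0.28,"claw": 0.0},
    {"dx": 0.1,"dy": 0.75,"dz": 0.46,"rx": 0.0,"ry": 0.0,"rz": 0.34,"claw": 0.0},
    {"dx": 0.1,"dy": 0.926,"dz": 0.46,"rx": 0.0,"ry": 0.0,"rz": 0.367,"claw": 0.0},
    {"dx": 0.1,"dy": 0.926,"dz": 0.46,"rx": 0.0,"ry": 0.0,"rz": 0.367,"claw": 0.0},
    {"dx": 0.1,"dy": 0.926,"dz": 0.46,"rx": 0.0,"ry": 0.0,"rz": 0.367,"claw": 0.0},
  ],
)

```text
clock: 10.2
position: [0.5844, -0.0026, 0.1896]
ee_rot: [-180.0, 0.1, 0.5]
wrist_force: [0.5, 0.1, -2.0]
grip_width: 0.0168
finger_force: 60.5
```

send_rows(
  increments=[
    {"dx": 0.0,"dy": 0.0,"dz": 0.0,"rx": 0.0,"ry": -0.08,"rz": 0.0,"claw": 0.0},
    {"dx": 0.0,"dy": 0.0,"dz": 0.0,"rx": 0.0,"ry": -0.16,"rz": 0.0,"claw": 0.0},
    {"dx": 0.0,"dy": 0.0,"dz": 0.0,"rx": 0.0,"ry": -0.24,"rz": 0.0,"claw": 0.0},
    {"dx": 0.0,"dy": 0.0,"dz": -0.2,"rx": 0.0,"ry": -0.31,"rz": 0.0,"claw": 0.0},
    {"dx": 0.0,"dy": 0.0,"dz": -0.3,"rx": 0.0,"ry": -0.38,"rz": 0.0,"claw": 0.0},
    {"dx": 0.0,"dy": 0.0,"dz": -0.38,"rx": 0.0,"ry": -0.44,"rz": 0.0,"claw": 0.0},
    {"dx": 0.0,"dy": 0.0,"dz": -0.38,"rx": 0.0,"ry": -0.44,"rz": 0.0,"claw": 0.0},
    {"dx": 0.0,"dy": 0.0,"dz": -0.38,"rx": 0.0,"ry": -0.44,"rz": 0.0,"claw": 0.0},
  ],
)

```text
clock: 10.87
position: [0.5862, 0.0053, 0.1204]
ee_rot: [-174.9, -34.1, 1.0]
wrist_force: [0.8, 1.2, -1.2]
grip_width: 0.0171
finger_force: 60.6
```

```bash
python3 - <<'E'
from h import *
s=camera("side");c=camera("top");o=observe();print(o["position"],o["ee_rot"],o["grip_width"],o["finger_force"])
for n,C in(("side",s),("top",c)):
  for r in recognise(n,"plug"): print(n,round(r["score"],2),world(C,r["location"]).round(3),pix(C,[world(C,r["location"])]).round(1))
for n in("side","top"):
  for r in masks_of(n,"plug")[:4]:
    ys,xs=np.nonzero(r["region"]);print(n,round(r["score"],2),xs.min(),xs.max(),ys.min(),ys.max(),len(xs))
print("TCP px",pix(s,[o["position"]]),pix(c,[o["position"]]))
z=cv2.resize(s["color"][150:240,240:360],(800,600),interpolation=cv2.INTER_CUBIC)
cv2.imwrite("pics/s5.png",cv2.convertScaleAbs(z,alpha=1.4,beta=15))
E
```

```text
[0.5854265  0.00575462 0.11942346] [-174.79384932  -33.93739054    0.90339444] 0.01674436113235515 60.59117674827576
side 0.83 [ 0.498 -0.376  0.041] [[351.5 319.4]]
side 0.76 [ 0.572 -0.006  0.154] [[298.8 164. ]]
side 0.71 [ 0.587 -0.385  0.032] [[385.6 307.7]]
top 0.72 [ 0.593 -0.37   0.044] [[389.6 170.7]]
top 0.59 [ 0.507 -0.371  0.034] [[390.4 198.6]]
top 0.58 [0.59  0.34  0.095] [[156.6 170.1]]
top 0.53 [ 0.577 -0.001  0.163] [[270.5 168.5]]
top 0.25 [ 0.548 -0.229  0.076] [[345.9 183.6]]
side 0.87 373 395 290 315 452
side 0.74 342 365 303 330 492
side 0.61 293 305 154 174 123
top 0.6 381 398 163 179 234
top 0.59 260 276 163 178 169
top 0.53 383 401 190 206 244
TCP px [[300.031255   168.96745405]] [[267.88116603 168.93172046]]
```

```bash
python3 - <<'E'
from h import *
from scipy.spatial.transform import Rotation as Ro
o=observe();print(o["qpos"].round(2))
s=camera("side");c=camera("top");P=o["position"];R=Ro.from_euler("xyz",o["ee_rot"],degrees=True).as_matrix()
a=np.linspace(0,6.28,24);pts=[]
for r,z in((10,3),(26,26),(26,32)): pts+= [(r*np.cos(t),r*np.sin(t),z) for t in a]
pts+=[(x,y,68) for x in(-21,21) for y in(-9,9)]
L=np.array(pts)/1000
for n,base in(("tool-short",P),("zbias",P+[0,0,.038]+R@[0,0,.038])):
    W=base+(L*[1,1,-1])@R.T
    for cn,C in(("side",s),("top",c)):
        u=pix(C,W);print(n,cn,u.min(0).round(),u.max(0).round())
cv2.imwrite("pics/s5.png",np.hstack([cv2.resize(s["color"][140:215,255:330],(400,400),interpolation=cv2.INTER_CUBIC),cv2.resize(c["color"][140:215,235:310],(400,400),interpolation=cv2.INTER_CUBIC)]))
E
```

```text
[-15.3   16.65 117.36  45.57  19.83  32.23]
tool-short side [282. 150.] [306. 174.]
tool-short top [260. 163.] [278. 184.]
zbias side [289. 145.] [313. 169.]
zbias top [258. 155.] [277. 176.]
```

View pics/s5.png

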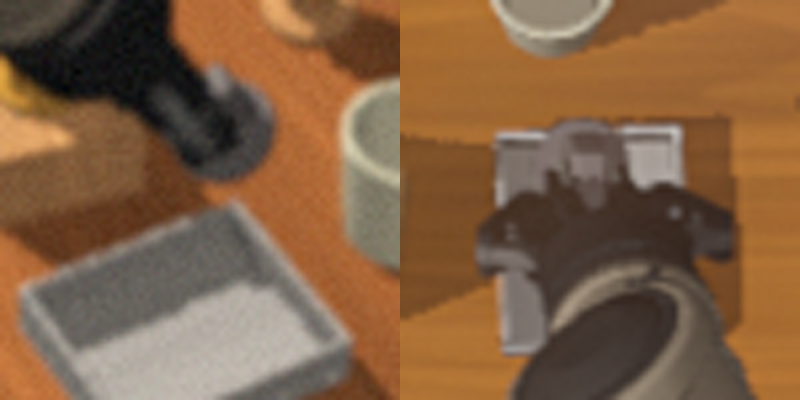

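Left crop: the plug, flange at (230,130), is held tilted above the tray. This fits a tool 38 mm shorter than reported. I'll lower it with slightly less tilt.

send_rows(
  increments=[
    {"dx": 0.0,"dy": 0.0,"dz": -0.05,"rx": 0.0,"ry": 0.07,"rz": 0.0,"claw": 0.0},
    {"dx": 0.0,"dy": 0.0,"dz": -0.1,"rx": 0.0,"ry": 0.13,"rz": 0.0,"claw": 0.0},
    {"dx": 0.0,"dy": 0.0,"dz": -0.15,"rx": 0.0,"ry": 0.13,"rz": 0.0,"claw": 0.0},
    {"dx": 0.0,"dy": 0.0,"dz": -0.2,"rx": 0.0,"ry": 0.13,"rz": 0.0,"claw": 0.0},
    {"dx": 0.0,"dy": 0.0,"dz": -0.24,"rx": 0.0,"ry": 0.13,"rz": 0.0,"claw": 0.0},
    {"dx": 0.0,"dy": 0.0,"dz": -0.24,"rx": 0.0,"ry": 0.13,"rz": 0.0,"claw": 0.0},
    {"dx": 0.0,"dy": 0.0,"dz": -0.24,"rx": 0.0,"ry": 0.13,"rz": 0.0,"claw": 0.0},
    {"dx": 0.0,"dy": 0.0,"dz": -0.24,"rx": 0.0,"ry": 0.13,"rz": 0.0,"claw": 0.0},
  ],
)

```text
clock: 11.93
position: [0.587, 0.0073, 0.0617]
ee_rot: [-174.7, -22.5, 1.0]
wrist_force: [0.7, 0.9, -0.9]
grip_width: 0.0172
finger_force: 60.6
```

send_rows(
  increments=[
    {"dx": 0.0,"dy": 0.0,"dz": 0.2,"rx": 0.0,"ry": 0.07,"rz": 0.0,"claw": 0.0},
    {"dx": 0.0,"dy": 0.0,"dz": 0.3,"rx": 0.0,"ry": 0.14,"rz": 0.0,"claw": 0.0},
    {"dx": -0.05,"dy": 0.0,"dz": 0.34,"rx": 0.0,"ry": 0.21,"rz": 0.0,"claw": 0.0},
    {"dx": -0.1,"dy": 0.0,"dz": 0.34,"rx": 0.0,"ry": 0.28,"rz": 0.0,"claw": 0.0},
    {"dx": -0.15,"dy": 0.0,"dz": 0.34,"rx": 0.0,"ry": 0.35,"rz": 0.0,"claw": 0.0},
    {"dx": -0.2,"dy": 0.0,"dz": 0.34,"rx": 0.0,"ry": 0.42,"rz": 0.0,"claw": 0.0},
    {"dx": -0.22,"dy": 0.0,"dz": 0.34,"rx": 0.0,"ry": 0.5,"rz": 0.0,"claw": 0.0},
    {"dx": -0.22,"dy": 0.0,"dz": 0.3,"rx": 0.0,"ry": 0.57,"rz": 0.0,"claw": 0.0},
    {"dx": -0.22,"dy": 0.0,"dz": 0.3,"rx": 0.0,"ry": 0.64,"rz": 0.0,"claw": 0.0},
    {"dx": -0.22,"dy": 0.0,"dz": 0.2,"rx": 0.0,"ry": 0.71,"rz": 0.0,"claw": 0.0},
    {"dx": -0.22,"dy": 0.0,"dz": 0.15,"rx": 0.0,"ry": 0.75,"rz": 0.0,"claw": 0.0},
    {"dx": -0.22,"dy": 0.0,"dz": 0.15,"rx": 0.0,"ry": 0.75,"rz": 0.0,"claw": 0.0},
    {"dx": -0.22,"dy": 0.0,"dz": 0.15,"rx": 0.0,"ry": 0.75,"rz": 0.0,"claw": 0.0},
  ],
)

```text
clock: 13.02
position: [0.5318, 0.0073, 0.0969]
ee_rot: [-173.3, 45.2, 1.3]
wrist_force: [0.5, -0.4, -1.2]
grip_width: 0.017
finger_force: 60.6
```

send_rows(
  increments=[
    {"dx": -0.02,"dy": -0.04,"dz": -0.1,"rx": 0.0,"ry": 0.0,"rz": 0.0,"claw": 0.0},
    {"dx": -0.02,"dy": -0.04,"dz": -0.2,"rx": 0.0,"ry": 0.0,"rz": 0.0,"claw": 0.0},
    {"dx": -0.02,"dy": -0.04,"dz": -0.28,"rx": 0.0,"ry": 0.0,"rz": 0.0,"claw": 0.0},
    {"dx": -0.02,"dy": -0.04,"dz": -0.335,"rx": 0.0,"ry": 0.0,"rz": 0.0,"claw": 0.0},
    {"dx": -0.02,"dy": -0.04,"dz": -0.335,"rx": 0.0,"ry": 0.0,"rz": 0.0,"claw": 0.0},
    {"dx": -0.02,"dy": -0.04,"dz": -0.335,"rx": 0.0,"ry": 0.0,"rz": 0.0,"claw": 0.0},
  ],
)

```text
clock: 13.52
position: [0.5276, -0.0028, 0.017]
ee_rot: [-173.4, 44.9, 1.3]
wrist_force: [0.3, -0.9, -0.5]
grip_width: 0.0172
finger_force: 60.7
```

send_rows(
  increments=[
    {"dx": 0.0,"dy": 0.0,"dz": -0.015,"rx": 0.0,"ry": 0.0,"rz": 0.0,"claw": 0.0},
    {"dx": 0.0,"dy": 0.0,"dz": -0.015,"rx": 0.0,"ry": 0.0,"rz": 0.0,"claw": 0.5},
    {"dx": 0.0,"dy": 0.0,"dz": -0.015,"rx": 0.0,"ry": 0.0,"rz": 0.0,"claw": 0.5},
    {"dx": 0.0,"dy": 0.0,"dz": -0.015,"rx": 0.0,"ry": 0.0,"rz": 0.0,"claw": 0.5},
    {"dx": 0.0,"dy": 0.0,"dz": -0.015,"rx": 0.0,"ry": 0.0,"rz": 0.0,"claw": 0.5},
    {"dx": 0.0,"dy": 0.0,"dz": -0.015,"rx": 0.0,"ry": 0.0,"rz": 0.0,"claw": 0.5},
    {"dx": 0.05,"dy": 0.0,"dz": 0.05,"rx": 0.0,"ry": 0.0,"rz": 0.0,"claw": 0.5},
    {"dx": 0.1,"dy": 0.01,"dz": 0.1,"rx": 0.0,"ry": 0.0,"rz": 0.0,"claw": 0.5},
    {"dx": 0.16,"dy": 0.01,"dz": 0.16,"rx": 0.0,"ry": 0.0,"rz": 0.0,"claw": 0.5},
    {"dx": 0.2,"dy": 0.01,"dz": 0.26,"rx": 0.0,"ry": 0.0,"rz": 0.0,"claw": 0.5},
    {"dx": 0.2,"dy": 0.01,"dz": 0.4,"rx": 0.0,"ry": 0.0,"rz": 0.0,"claw": 0.5},
    {"dx": 0.2,"dy": 0.01,"dz": 0.55,"rx": 0.0,"ry": 0.0,"rz": 0.0,"claw": 0.5},
    {"dx": 0.2,"dy": 0.01,"dz": 0.65,"rx": 0.0,"ry": 0.0,"rz": 0.0,"claw": 0.5},
  ],
)

```text
clock: 14.6
position: [0.5773, -0.0002, 0.1806]
ee_rot: [-173.3, 44.9, 1.3]
wrist_force: [-0.0, -0.5, 1.2]
grip_width: 0.0427
finger_force: 0.0
```

```bash
python3 - <<'E'
from h import *
from scipy.spatial.transform import Rotation as Ro
o=observe();print(o["position"],o["ee_rot"],o["qpos"].round(1))
s=camera("side");c=camera("top")
for n,C in(("side",s),("top",c)):
  for r in recognise(n,"plug")[:5]: print(n,round(r["score"],2),world(C,r["location"]).round(3))
# rotation vector to bring tool to down with ydir -90 (yaw 0)
R=Ro.from_euler("xyz",o["ee_rot"],degrees=True);T=Ro.from_euler("xyz",[180,0,-1.3],degrees=True)
print("rv/90",((T*R.inv()).as_rotvec(degrees=True)/90).round(3))
cv2.imwrite("pics/t6.png",np.hstack([s["color"],c["color"]]))
E
```

```text
[ 5.77279980e-01 -1.93876236e-04  1.80636543e-01] [-173.34735907   44.91139996    1.31735335] [ -7.8  60.6  29.    0.3 135.7  83.8]
side 0.95 [ 0.501 -0.376  0.041]
side 0.58 [ 0.555 -0.006  0.04 ]
side 0.55 [ 0.585 -0.382  0.029]
top 0.63 [ 0.59  -0.372  0.045]
top 0.59 [ 0.508 -0.371  0.034]
top 0.48 [ 0.548 -0.222  0.073]
rv/90 [-0.07  -0.498  0.001]
```

send_rows(
  increments=[
    {"dx": 0.0,"dy": 0.1,"dz": 0.15,"rx": -0.01,"ry": -0.07,"rz": 0.0,"claw": 1.0},
    {"dx": 0.0,"dy": 0.2,"dz": 0.2,"rx": -0.02,"ry": -0.14,"rz": 0.0,"claw": 1.0},
    {"dx": 0.0,"dy": 0.3,"dz": 0.2,"rx": -0.03,"ry": -0.21,"rz": 0.0,"claw": 1.0},
    {"dx": 0.0,"dy": 0.4,"dz": 0.2,"rx": -0.04,"ry": -0.28,"rz": 0.0,"claw": 1.0},
    {"dx": 0.0,"dy": 0.5,"dz": 0.2,"rx": -0.05,"ry": -0.35,"rz": 0.0,"claw": 1.0},
    {"dx": 0.0,"dy": 0.6,"dz": 0.2,"rx": -0.06,"ry": -0.42,"rz": 0.0,"claw": 1.0},
    {"dx": 0.0,"dy": 0.7,"dz": 0.2,"rx": -0.07,"ry": -0.498,"rz": 0.0,"claw": 1.0},
    {"dx": 0.0,"dy": 0.7,"dz": 0.2,"rx": -0.07,"ry": -0.498,"rz": 0.0,"claw": 1.0},
    {"dx": 0.0,"dy": 0.7,"dz": 0.2,"rx": -0.07,"ry": -0.498,"rz": 0.0,"claw": 1.0},
  ],
)

```text
clock: 15.55
position: [0.5742, 0.1764, 0.2266]
ee_rot: [-180.0, 0.4, -1.2]
wrist_force: [0.3, -0.7, 0.2]
grip_width: 0.0853
finger_force: 0.0
```

send_rows(
  increments=[
    {"dx": 0.02,"dy": 0.15,"dz": 0.0,"rx": 0.0,"ry": 0.0,"rz": 0.0,"claw": 1.0},
    {"dx": 0.02,"dy": 0.3,"dz": 0.0,"rx": 0.0,"ry": 0.0,"rz": 0.0,"claw": 1.0},
    {"dx": 0.02,"dy": 0.45,"dz": 0.0,"rx": 0.0,"ry": 0.0,"rz": 0.0,"claw": 1.0},
    {"dx": 0.02,"dy": 0.6,"dz": 0.0,"rx": 0.0,"ry": 0.0,"rz": 0.0,"claw": 1.0},
    {"dx": 0.02,"dy": 0.685,"dz": 0.0,"rx": 0.0,"ry": 0.0,"rz": 0.0,"claw": 1.0},
    {"dx": 0.02,"dy": 0.685,"dz": 0.0,"rx": 0.0,"ry": 0.0,"rz": 0.0,"claw": 1.0},
    {"dx": 0.02,"dy": 0.685,"dz": 0.0,"rx": 0.0,"ry": 0.0,"rz": 0.0,"claw": 1.0},
  ],
)

```text
clock: 16.13
position: [0.5822, 0.3459, 0.2249]
ee_rot: [180.0, 0.4, -1.4]
wrist_force: [-0.1, -0.9, 0.3]
grip_width: 0.0855
finger_force: 0.0
```

```bash
python3 - <<'E'
from h import *
o=observe();print(o["position"],o["ee_rot"],o["qpos"].round(1))
s=camera("side");c=camera("top")
for n,C in(("side",s),("top",c)):
  for k in("plug","plug_handle","tray","elbow","pointer_tip","outlet","short_elbow"):
    print(n,k,[(round(r["score"],2),world(C,r["location"]).round(3).tolist()) for r in recognise(n,k)[:4]])
# socket open now: brass/seal ring, dark bore
for p in ([.5595,-.2365,.1],): print(pix(c,[p]),pix(s,[p]))
np.savez("v.npz",c=c["color"],s=s["color"])
E
```

```text
[0.58222073 0.34591599 0.22489695] [179.95083305   0.38939004  -1.38286845] [2.420e+01 3.590e+01 5.570e+01 1.000e-01 8.870e+01 1.156e+02]
side plug [(0.82, [0.588, -0.382, 0.031]), (0.77, [0.555, -0.004, 0.044]), (0.66, [0.55, 0.15, 0.085]), (0.62, [0.502, -0.377, 0.039])]
side plug_handle [(0.9, [0.556, -0.007, 0.045]), (0.81, [0.501, -0.376, 0.039]), (0.73, [0.583, -0.383, 0.034])]
side tray [(0.65, [0.549, -0.011, 0.009])]
side elbow [(0.97, [0.586, 0.334, 0.082]), (0.73, [0.413, 0.424, 0.026])]
side pointer_tip [(0.51, [0.602, -0.246, 0.082]), (0.43, [0.366, 0.095, 0.092])]
side outlet [(0.77, [0.417, 0.418, 0.028]), (0.61, [0.588, 0.335, 0.089])]
side short_elbow [(0.96, [0.567, 0.239, 0.086])]
top plug [(0.7, [0.552, -0.004, 0.047]), (0.68, [0.508, -0.373, 0.036]), (0.48, [0.589, -0.373, 0.042])]
top plug_handle [(0.74, [0.552, 0.153, 0.096]), (0.65, [0.57, 0.244, 0.093]), (0.61, [0.587, -0.37, 0.048]), (0.6, [0.557, 0.0, 0.046])]
top tray [(0.62, [0.556, -0.004, 0.001]), (0.23, [0.71, 0.017, 0.032])]
top elbow [(0.52, [0.584, 0.337, 0.092])]
top pointer_tip [(0.7, [0.609, -0.244, 0.078]), (0.28, [0.554, 0.154, 0.097]), (0.15, [0.27, -0.333, 0.022])]
top outlet [(0.64, [0.588, 0.341, 0.09]), (0.16, [0.557, -0.002, 0.048])]
top short_elbow [(0.73, [0.27, -0.332, 0.025]), (0.51, [0.572, 0.244, 0.097]), (0.46, [0.376, -0.037, 0.013])]
[[350.04292141 178.10293288]] [[343.20895657 246.57992094]]
```

```bash
python3 - <<'E'
import numpy as np,cv2
d=np.load("v.npz")
for k,(u,v) in(("c",(350,178)),("s",(343,247))):
    w=d[k][v-14:v+15,u-14:u+15]; h=cv2.cvtColor(w,cv2.COLOR_BGR2HSV).astype(int)
    print(k,u-14,v-14)
    for y in range(29):
        print(v-14+y,"".join("b" if 95<h[y,x,0]<125 and h[y,x,1]>110 else ("#" if h[y,x,2]<60 else ("y" if 8<h[y,x,0]<40 and h[y,x,1]>90 else str(min(9,h[y,x,2]*10//256)))) for x in range(29)))
E
```

```text
c 336 164
164 bbbbbbbbbbbb5654bbbbbbbbbbbbb
165 bbbbbbbbbbbb5654bbbbbbbbbbbbb
166 bbbbbbbbbbbb5654bbbbbbbbbbbbb
167 bbbbbbbbbbb55654bbbbbbbbbbbbb
168 bb33bbbbbb5544333bbbbbbbbbbbb
169 bbbbbb44443322###23bbbbbbbbbb
170 bbbbb445532yyyyyyy#23bbbbbbbb
171 bbbb45542yyyyyyyyyyy#23bbbbbb
172 bbbb5542#yyyyyyyyyyyy##2223bb
173 bbb5553#yyyyyyyyyyyyy##222222
174 bbb654#yyyyyyyyyyyyyy##222222
175 bbb66y#yyyyyyyyyyyyyyy#3b33b2
176 bb555y2yyyyyyyyyyyyyyy23bbbb3
177 bb565yyyyyyyyyyyyyyyyy#3bbbb3
178 b4565y#yyyyyyyyyyyyyyy#34bb33
179 b4y65y#yyyyyyyyyyyyyyy23bbb33
180 b5y66y2yyyyyyyyyyyyyy#23bbb3y
181 byy76yy#yyyyyyyyyyyy##23bbb3y
182 b5y665yy#yyyyyyyyyyy#334bbb3y
183 b4yy675yy#yyyyyyyyy#244bbbb3y
184 b3yy566yyy##yyyyyy#3443bbb33y
185 bb2yy5666yyyy####24554bbbb33y
186 bb43335666yyyyy345654bbbbb3yy
187 bbbbbb44566655556643bbbbbb3yy
188 bbbbbbbbb555565443bbbbbbbb3yy
189 bbbbbbbbbbbbbbbbbbbbbbbbbb3yy
190 bbbbbbbbbbbbbbbbbbbbbbbbb33yy
191 bbbbbbbbbbbbbbbbbbbbbbbbbb3yy
192 bbbbbbbbbbbbbbbbbbbbbbbbbbb3y
s 329 233
233 yyyyyyyyyyyyyyyyyy5554444bbbb
234 yyyyyyyyyyyyyyyy54444bbbbbbbb
235 yyyyyyyyyyyyyyyy44bbbb
[... 191 characters left out ...]
#####yyyyyy##bbbbbbb
242 yyyyy####yyyyyyyyyyyy##bbbbbb
243 yyyyy##yyyyyyyyyyyyyyy##bbbb5
244 yyy42#yyyyyyyyyyyyyyyyy#bb556
245 yy53#yyyyyyyyyyyyyyyyyyy#3566
246 5653#yyyyyyyyyyyyyyyyyyy#3566
247 5542#yyyyyyyyyyyyyyyyyyyy2454
248 664##yyyyyyyyyyyyyyyyyyyy#233
249 664##yyyyyyyyyyyyyyyyyyyy#22b
250 664y##yyyyyyyyyyyyyyyyyyy#2bb
251 565y##yyyyyyyyyyyyyyyyyy##23b
252 566yy##yyyyyyyyyyyyyyyyy##23b
253 566yy###yyyyyyyyyyyyyy###233b
254 556yyy####yyyyyyyyyy#####233b
255 5566yyy######yy#########y33bb
256 b5566yyy##############yy333bb
257 b55566yyyy###########yyy332bb
258 bb445565yyyyy#####yyyyy4322bb
259 bbb345555yyyyyyyyyyyy44322bbb
260 bbb334445555yyyyyyy444332bbbb
261 bbbb3yy44455444444444432bbbbb
```

```bash
python3 - <<'E'
from h import *
from scipy.optimize import least_squares
c=camera("top");s=camera("side")
def fit(t,S,z):
    f=lambda p:np.r_[pix(c,[[*p,z]])[0]-t,pix(s,[[*p,z]])[0]-S]
    r=least_squares(f,[.56,-.236]);return r.x.round(4),r.fun.round(2)
for z in(.092,.0975,.1): print(z,fit((350,177.1),(343.5,248.2),z))
# plug flange blob earlier and elbow triangulation of body top
print(ray(c,[(350,177.1)],.0975),ray(s,[(343.5,248.2)],.0975))
E
```

```text
0.092 (array([ 0.5626, -0.237 ]), array([-0.38,  0.51,  0.48,  0.05]))
0.0975 (array([ 0.5607, -0.2381]), array([ 0.38,  0.75,  0.39, -0.69]))
0.1 (array([ 0.5599, -0.2385]), array([ 0.73,  0.86,  0.35, -1.03]))
[[ 0.56301387 -0.23702358  0.0975    ]] [[ 0.55886534 -0.23926314  0.0975    ]]
```

send_rows(
  increments=[
    {"dx": 0.0,"dy": 0.0,"dz": -0.16,"rx": 0.0,"ry": 0.0,"rz": 0.0,"claw": 1.0},
    {"dx": 0.0,"dy": 0.0,"dz": -0.32,"rx": 0.0,"ry": 0.0,"rz": 0.0,"claw": 1.0},
    {"dx": 0.0,"dy": 0.0,"dz": -0.45,"rx": 0.0,"ry": 0.0,"rz": 0.0,"claw": 1.0},
    {"dx": 0.0,"dy": 0.0,"dz": -0.55,"rx": 0.0,"ry": 0.0,"rz": 0.0,"claw": 1.0},
    {"dx": 0.0,"dy": 0.0,"dz": -0.65,"rx": 0.0,"ry": 0.0,"rz": 0.0,"claw": 1.0},
    {"dx": 0.0,"dy": 0.0,"dz": -0.72,"rx": 0.0,"ry": 0.0,"rz": 0.0,"claw": 1.0},
    {"dx": 0.0,"dy": 0.0,"dz": -0.77,"rx": 0.0,"ry": 0.0,"rz": 0.0,"claw": 1.0},
    {"dx": 0.0,"dy": 0.0,"dz": -0.77,"rx": 0.0,"ry": 0.0,"rz": 0.0,"claw": 1.0},
  ],
)

```text
clock: 17.7
position: [0.5803, 0.3453, 0.0317]
ee_rot: [179.9, 0.5, -1.4]
wrist_force: [-0.9, -0.6, -0.2]
grip_width: 0.0853
finger_force: 0.0
```

send_rows(
  increments=[
    {"dx": 0.0,"dy": 0.0,"dz": 0.0,"rx": 0.0,"ry": 0.0,"rz": 0.0,"claw": 0.0},
    {"dx": 0.0,"dy": 0.0,"dz": 0.0,"rx": 0.0,"ry": 0.0,"rz": 0.0,"claw": 0.0},
    {"dx": 0.0,"dy": 0.0,"dz": 0.0,"rx": 0.0,"ry": 0.0,"rz": 0.0,"claw": 0.0},
    {"dx": 0.0,"dy": 0.0,"dz": 0.0,"rx": 0.0,"ry": 0.0,"rz": 0.0,"claw": 0.0},
    {"dx": 0.0,"dy": 0.0,"dz": 0.0,"rx": 0.0,"ry": 0.0,"rz": 0.0,"claw": 0.0},
    {"dx": 0.0,"dy": 0.0,"dz": 0.0,"rx": 0.0,"ry": 0.0,"rz": 0.0,"claw": 0.0},
    {"dx": 0.0,"dy": 0.0,"dz": 0.0,"rx": 0.0,"ry": 0.0,"rz": 0.0,"claw": 0.0},
    {"dx": 0.0,"dy": 0.0,"dz": 0.0,"rx": 0.0,"ry": 0.0,"rz": 0.0,"claw": 0.0},
  ],
  newtons=80,
)

```text
clock: 18.37
position: [0.5828, 0.3464, 0.0365]
ee_rot: [-179.9, 0.0, -1.4]
wrist_force: [0.4, 0.4, 5.1]
grip_width: 0.0312
finger_force: 80.6
```

send_rows(
  increments=[
    {"dx": 0.0,"dy": 0.0,"dz": 0.08,"rx": 0.0,"ry": 0.0,"rz": 0.0,"claw": 0.0},
    {"dx": 0.0,"dy": 0.0,"dz": 0.2,"rx": 0.0,"ry": 0.0,"rz": 0.0,"claw": 0.0},
    {"dx": 0.0,"dy": 0.0,"dz": 0.34,"rx": 0.0,"ry": 0.0,"rz": 0.0,"claw": 0.0},
    {"dx": 0.0,"dy": 0.0,"dz": 0.48,"rx": 0.0,"ry": 0.0,"rz": 0.0,"claw": 0.0},
    {"dx": 0.0,"dy": 0.0,"dz": 0.6,"rx": 0.0,"ry": 0.0,"rz": 0.0,"claw": 0.0},
    {"dx": 0.0,"dy": -0.1,"dz": 0.62,"rx": 0.0,"ry": 0.0,"rz": 0.0,"claw": 0.0},
    {"dx": 0.0,"dy": -0.25,"dz": 0.62,"rx": 0.0,"ry": 0.0,"rz": 0.0,"claw": 0.0},
    {"dx": 0.0,"dy": -0.4,"dz": 0.62,"rx": 0.0,"ry": 0.0,"rz": 0.0,"claw": 0.0},
    {"dx": 0.0,"dy": -0.55,"dz": 0.62,"rx": 0.0,"ry": 0.0,"rz": 0.0,"claw": 0.0},
    {"dx": 0.0,"dy": -0.7,"dz": 0.62,"rx": 0.0,"ry": 0.0,"rz": 0.0,"claw": 0.0},
    {"dx": 0.0,"dy": -0.8,"dz": 0.62,"rx": 0.0,"ry": 0.0,"rz": 0.0,"claw": 0.0},
  ],
)

```text
clock: 19.28
position: [0.5812, 0.1427, 0.1894]
ee_rot: [180.0, 0.3, -1.5]
wrist_force: [2.1, 0.2, -2.7]
grip_width: 0.0309
finger_force: 81.3
```

send_rows(
  increments=[
    {"dx": -0.01,"dy": -0.1,"dz": 0.0,"rx": 0.0,"ry": 0.0,"rz": 0.06,"claw": 0.0},
    {"dx": -0.02,"dy": -0.2,"dz": 0.0,"rx": 0.0,"ry": 0.0,"rz": 0.12,"claw": 0.0},
    {"dx": -0.03,"dy": -0.3,"dz": 0.0,"rx": 0.0,"ry": 0.0,"rz": 0.18,"claw": 0.0},
    {"dx": -0.04,"dy": -0.4,"dz": 0.0,"rx": 0.0,"ry": 0.0,"rz": 0.24,"claw": 0.0},
    {"dx": -0.05,"dy": -0.5,"dz": 0.0,"rx": 0.0,"ry": 0.0,"rz": 0.3,"claw": 0.0},
    {"dx": -0.06,"dy": -0.6,"dz": 0.0,"rx": 0.0,"ry": 0.0,"rz": 0.36,"claw": 0.0},
    {"dx": -0.07,"dy": -0.7,"dz": 0.0,"rx": 0.0,"ry": 0.0,"rz": 0.42,"claw": 0.0},
    {"dx": -0.08,"dy": -0.75,"dz": 0.0,"rx": 0.0,"ry": 0.0,"rz": 0.48,"claw": 0.0},
    {"dx": -0.08,"dy": -0.8,"dz": 0.0,"rx": 0.0,"ry": 0.0,"rz": 0.48,"claw": 0.0},
  ],
)

```text
clock: 20.03
position: [0.561, -0.0552, 0.1894]
ee_rot: [-179.9, 0.2, 41.9]
wrist_force: [0.2, -0.9, -3.2]
grip_width: 0.031
finger_force: 81.2
```

send_rows(
  increments=[
    {"dx": -0.01,"dy": -0.1,"dz": 0.0,"rx": 0.0,"ry": 0.0,"rz": 0.06,"claw": 0.0},
    {"dx": -0.01,"dy": -0.2,"dz": 0.0,"rx": 0.0,"ry": 0.0,"rz": 0.12,"claw": 0.0},
    {"dx": -0.01,"dy": -0.3,"dz": 0.0,"rx": 0.0,"ry": 0.0,"rz": 0.18,"claw": 0.0},
    {"dx": -0.01,"dy": -0.4,"dz": 0.0,"rx": 0.0,"ry": 0.0,"rz": 0.24,"claw": 0.0},
    {"dx": -0.01,"dy": -0.5,"dz": 0.0,"rx": 0.0,"ry": 0.0,"rz": 0.3,"claw": 0.0},
    {"dx": -0.01,"dy": -0.6,"dz": 0.0,"rx": 0.0,"ry": 0.0,"rz": 0.36,"claw": 0.0},
    {"dx": -0.01,"dy": -0.7,"dz": 0.0,"rx": 0.0,"ry": 0.0,"rz": 0.386,"claw": 0.0},
    {"dx": -0.01,"dy": -0.736,"dz": 0.0,"rx": 0.0,"ry": 0.0,"rz": 0.386,"claw": 0.0},
    {"dx": -0.01,"dy": -0.736,"dz": 0.0,"rx": 0.0,"ry": 0.0,"rz": 0.386,"claw": 0.0},
    {"dx": -0.01,"dy": -0.736,"dz": 0.0,"rx": 0.0,"ry": 0.0,"rz": 0.386,"claw": 0.0},
  ],
)

```text
clock: 20.87
position: [0.5592, -0.2374, 0.1894]
ee_rot: [-179.9, 0.1, 76.3]
wrist_force: [0.1, 0.9, -3.6]
grip_width: 0.031
finger_force: 81.2
```

```bash
python3 - <<'E'
from h import *
s=camera("side");c=camera("top");o=observe();print(o["position"])
ax=np.array([*o["position"][:2],o["position"][2]-.0165])
for z in(0,.007,.03,.036,.064,.082): print(z,pix(s,[ax+[0,0,z]]).round(1)[0],pix(c,[ax+[0,0,z]]).round(1)[0])
print("outlet pred",pix(c,[ax+[.1*np.cos(1.332),.1*np.sin(1.332),.064]]).round(1),pix(s,[ax+[.1*np.cos(1.332),.1*np.sin(1.332),.064]]).round(1))
for k,(u,v,W,H) in(("s",(350,220,22,22)),("c",(335,160,24,20))):
    I=(s if k=="s" else c)["color"][v-H:v+H+1,u-W:u+W+1];h=cv2.cvtColor(I,cv2.COLOR_BGR2HSV).astype(int)
    print(k,u-W)
    for y in range(2*H+1): print(v-H+y,"".join("b" if 95<h[y,x,0]<125 and h[y,x,1]>110 else("#" if h[y,x,2]<50 else("Y" if 20<=h[y,x,0]<40 and h[y,x,1]>110 else("o" if h[y,x,0]<20 and h[y,x,1]>110 else "."))) for x in range(2*W+1)))
E
```

```text
[ 0.55948216 -0.23649358  0.18975039]
0 [347.7 227.1] [355.5 173. ]
0.007 [348.2 225.2] [356.1 172.4]
0.03 [349.7 218.6] [357.9 170.6]
0.036 [350.1 216.8] [358.5 170.2]
0.064 [352.1 208.4] [360.9 167.9]
0.082 [353.3 202.8] [362.5 166.4]
outlet pred [[323.4 159.5]] [[335.9 174.3]]
s 328
198 oooo###################oooooooo###########ooo
199 ooooo################ooooooooooo#########oooo
200 ooooo################oooooYYoooo#########oooo
201 oooooo##############oooooYYoooooo#...###ooooo
202 oooooo##############oooYYoYoooooo#....#oooooo
203 ooooooo############ooooYoYYYooooo......oooooo
204 ooooooo############oooooYooYYooooo.....oooooo
205 ooooooooo##########.ooooooYYoooooo....ooooooo
206 ooooooooooo######...oooooooooooooo....ooooooo
207 ooooooooooo#####....ooooooooooooooo...ooooooo
208 ooooooooooo#####....ooooooooooooooo..oooooooo
209 ooooooooooo#####....oooooooooooooo...oooooooo
210 oooooooooooo###.....oooooooooooooo..ooooooooo
211 oooooooooooo###....ooooooooooooooo..ooooooooo
212 ooooooooooooo##....ooooooooooooooo.oooooooooo
213 ooooooooooooo##....oooooooooooooooooooooooooo
214 ooooooooo
[... 2956 characters left out ...]
68 oooooooooooooooooo.bbbb...bbbbb.............oYYY.
169 oooooooooooooooooo.bbbbbb..bbb..............oYYo.
170 oooooooooooooooooo.bbbbbbbbbb..............ooYYo.
171 ooooooooooooooooo..bbbbbbbbbb...............ooo..
172 ooooooooooooooooo.bbbbbbbbbb.....................
173 ooooooooooooooooo.bbbbbbbbbb.....................
174 ooooooooooooooooo.bbbbbbbbb......................
175 ooooooooooooooooo.bbbbbbbbb......................
176 oooooooooooooooo..bbbbbbbb.......................
177 oooooooooooooooo.bbbbbbbbb.......................
178 oooooooooooooooo.bbbbbbbb........................
179 oooooooooooooooo.bbbbbbb.........................
180 oooooooooooooooo.bbbbbbb.........................
```

send_rows(
  increments=[
    {"dx": 0.004,"dy": 0.0,"dz": -0.1,"rx": 0.0,"ry": 0.0,"rz": 0.0,"claw": 0.0},
    {"dx": 0.004,"dy": 0.0,"dz": -0.18,"rx": 0.0,"ry": 0.0,"rz": 0.0,"claw": 0.0},
    {"dx": 0.004,"dy": 0.0,"dz": -0.24,"rx": 0.0,"ry": 0.0,"rz": 0.0,"claw": 0.0},
    {"dx": 0.004,"dy": 0.0,"dz": -0.27,"rx": 0.0,"ry": 0.0,"rz": 0.0,"claw": 0.0},
    {"dx": 0.004,"dy": 0.0,"dz": -0.28,"rx": 0.0,"ry": 0.0,"rz": 0.0,"claw": 0.0},
    {"dx": 0.004,"dy": 0.0,"dz": -0.29,"rx": 0.0,"ry": 0.0,"rz": 0.0,"claw": 0.0},
    {"dx": 0.004,"dy": 0.0,"dz": -0.3,"rx": 0.0,"ry": 0.0,"rz": 0.0,"claw": 0.0},
    {"dx": 0.004,"dy": 0.0,"dz": -0.31,"rx": 0.0,"ry": 0.0,"rz": 0.0,"claw": 0.0},
  ],
)

```text
clock: 21.63
position: [0.5611, -0.2381, 0.1133]
ee_rot: [180.0, 0.2, 76.5]
wrist_force: [0.7, 0.2, -1.7]
grip_width: 0.031
finger_force: 81.2
```

send_rows(
  increments=[
    {"dx": 0.0,"dy": 0.0,"dz": -0.008,"rx": 0.0,"ry": 0.0,"rz": 0.0,"claw": 0.0},
    {"dx": 0.0,"dy": 0.0,"dz": -0.016,"rx": 0.0,"ry": 0.0,"rz": 0.0,"claw": 0.0},
  ],
)

```text
clock: 21.8
position: [0.5607, -0.2381, 0.1088]
ee_rot: [-180.0, 0.2, 76.5]
wrist_force: [0.1, 0.3, -3.5]
grip_width: 0.0308
finger_force: 81.2
```

send_rows(
  increments=[
    {"dx": 0.0,"dy": 0.0,"dz": -0.008,"rx": 0.0,"ry": 0.0,"rz": 0.0,"claw": 0.0},
    {"dx": 0.0,"dy": 0.0,"dz": -0.016,"rx": 0.0,"ry": 0.0,"rz": 0.0,"claw": 0.0},
  ],
)

```text
clock: 21.97
position: [0.5605, -0.2381, 0.1044]
ee_rot: [-179.9, 0.2, 76.5]
wrist_force: [-0.1, 0.4, -2.6]
grip_width: 0.0307
finger_force: 81.2
```

send_rows(
  increments=[
    {"dx": 0.0,"dy": 0.0,"dz": -0.008,"rx": 0.0,"ry": 0.0,"rz": 0.0,"claw": 0.0},
    {"dx": 0.0,"dy": 0.0,"dz": -0.016,"rx": 0.0,"ry": 0.0,"rz": 0.0,"claw": 0.0},
  ],
)

```text
clock: 22.13
position: [0.5607, -0.238, 0.1003]
ee_rot: [-180.0, 0.2, 76.5]
wrist_force: [0.1, 0.1, -1.8]
grip_width: 0.0305
finger_force: 81.2
```

Entering freely; I'll keep lowering in small steps.

send_rows(
  increments=[
    {"dx": 0.0,"dy": 0.0,"dz": -0.008,"rx": 0.0,"ry": 0.0,"rz": 0.0,"claw": 0.0},
    {"dx": 0.0,"dy": 0.0,"dz": -0.016,"rx": 0.0,"ry": 0.0,"rz": 0.0,"claw": 0.0},
    {"dx": 0.0,"dy": 0.0,"dz": -0.024,"rx": 0.0,"ry": 0.0,"rz": 0.0,"claw": 0.0},
  ],
)

```text
clock: 22.38
position: [0.5608, -0.2379, 0.0944]
ee_rot: [-180.0, 0.2, 76.5]
wrist_force: [2.0, 1.1, -0.9]
grip_width: 0.0305
finger_force: 81.3
```

send_rows(
  increments=[
    {"dx": 0.0,"dy": 0.0,"dz": -0.008,"rx": 0.0,"ry": 0.0,"rz": 0.0,"claw": 0.0},
    {"dx": 0.0,"dy": 0.0,"dz": -0.016,"rx": 0.0,"ry": 0.0,"rz": 0.0,"claw": 0.0},
  ],
)

```text
clock: 22.55
position: [0.5608, -0.2379, 0.0904]
ee_rot: [-180.0, 0.2, 76.5]
wrist_force: [2.2, 2.0, -1.8]
grip_width: 0.0305
finger_force: 81.3
```

send_rows(
  increments=[
    {"dx": 0.0,"dy": 0.0,"dz": -0.008,"rx": 0.0,"ry": 0.0,"rz": 0.0,"claw": 0.0},
    {"dx": 0.0,"dy": 0.0,"dz": -0.012,"rx": 0.0,"ry": 0.0,"rz": 0.0,"claw": 0.0},
  ],
)

```text
clock: 22.72
position: [0.5607, -0.2379, 0.0873]
ee_rot: [-180.0, 0.2, 76.5]
wrist_force: [2.2, 1.7, -0.9]
grip_width: 0.0305
finger_force: 81.4
```

send_rows(
  increments=[
    {"dx": 0.0,"dy": 0.0,"dz": -0.004,"rx": 0.0,"ry": 0.0,"rz": 0.0,"claw": 0.0},
    {"dx": 0.0,"dy": 0.0,"dz": -0.006,"rx": 0.0,"ry": 0.0,"rz": 0.0,"claw": 0.0},
  ],
)

```text
clock: 22.88
position: [0.5607, -0.2379, 0.086]
ee_rot: [-180.0, 0.2, 76.5]
wrist_force: [2.0, 2.1, 2.0]
grip_width: 0.0305
finger_force: 81.4
```

send_rows(
  increments=[
    {"dx": 0.0,"dy": 0.0,"dz": -0.004,"rx": 0.0,"ry": 0.0,"rz": 0.0,"claw": 0.0},
    {"dx": 0.0,"dy": 0.0,"dz": -0.004,"rx": 0.0,"ry": 0.0,"rz": 0.0,"claw": 0.0},
  ],
)

```text
clock: 23.05
position: [0.5607, -0.2379, 0.0853]
ee_rot: [-180.0, 0.2, 76.5]
wrist_force: [3.5, 2.5, 0.9]
grip_width: 0.0305
finger_force: 81.8
```

send_rows(
  increments=[
    {"dx": 0.002,"dy": 0.002,"dz": 0.0,"rx": 0.0,"ry": 0.0,"rz": -0.05,"claw": 0.0},
    {"dx": 0.002,"dy": 0.002,"dz": 0.0,"rx": 0.0,"ry": 0.0,"rz": -0.1,"claw": 0.0},
    {"dx": 0.002,"dy": 0.002,"dz": 0.0,"rx": 0.0,"ry": 0.0,"rz": -0.15,"claw": 0.0},
    {"dx": 0.002,"dy": 0.002,"dz": 0.0,"rx": 0.0,"ry": 0.0,"rz": -0.15,"claw": 0.0},
  ],
)

```text
clock: 23.38
position: [0.5609, -0.2379, 0.0852]
ee_rot: [-180.0, 0.2, 62.8]
wrist_force: [0.7, 0.8, 1.5]
grip_width: 0.0309
finger_force: 81.8
```

```bash
python3 -c "
from h import *
o=observe();print(o['torque'],o['wrist_force'],o['position'],o['ee_rot'])"
```

```text
[ 0.17576477 -0.18789652 -0.0914905 ] [0.66480341 0.77982525 1.49830116] [ 0.56092746 -0.23791964  0.08524587] [-179.96288893    0.21988593   62.84957841]
```

send_rows(
  increments=[
    {"dx": 0.0,"dy": 0.0,"dz": 0.0,"rx": 0.0,"ry": 0.0,"rz": -0.06,"claw": 0.0},
    {"dx": 0.0,"dy": 0.0,"dz": 0.0,"rx": 0.0,"ry": 0.0,"rz": -0.12,"claw": 0.0},
    {"dx": 0.0,"dy": 0.0,"dz": 0.0,"rx": 0.0,"ry": 0.0,"rz": -0.18,"claw": 0.0},
    {"dx": 0.0,"dy": 0.0,"dz": 0.0,"rx": 0.0,"ry": 0.0,"rz": -0.18,"claw": 0.0},
  ],
)

```text
clock: 23.72
position: [0.561, -0.238, 0.0852]
ee_rot: [-180.0, 0.2, 46.8]
wrist_force: [2.1, -0.1, 1.8]
grip_width: 0.031
finger_force: 81.8
```

send_rows(
  increments=[
    {"dx": 0.0,"dy": 0.0,"dz": 0.0,"rx": 0.0,"ry": 0.0,"rz": -0.06,"claw": 0.0},
    {"dx": 0.0,"dy": 0.0,"dz": 0.0,"rx": 0.0,"ry": 0.0,"rz": -0.12,"claw": 0.0},
    {"dx": 0.0,"dy": 0.0,"dz": -0.002,"rx": 0.0,"ry": 0.0,"rz": -0.15,"claw": 0.0},
    {"dx": 0.0,"dy": 0.0,"dz": -0.002,"rx": 0.0,"ry": 0.0,"rz": -0.15,"claw": 0.0},
  ],
)

```text
clock: 24.05
position: [0.561, -0.2379, 0.0848]
ee_rot: [-180.0, 0.2, 33.5]
wrist_force: [1.1, 0.4, 3.8]
grip_width: 0.0308
finger_force: 82.0
```

```bash
python3 -c "
from h import *
o=observe();print(o['torque'],o['wrist_force'],o['position'],o['ee_rot'])"
```

```text
[ 0.08325425 -0.18426587 -0.17599912] [1.09894276 0.44589169 3.78314625] [ 0.56099076 -0.23787348  0.08481045] [-179.97813088    0.19209274   33.46403349]
```

send_rows(
  increments=[
    {"dx": 0.0,"dy": 0.0,"dz": 0.0,"rx": 0.0,"ry": 0.0,"rz": -0.05,"claw": 0.0},
    {"dx": 0.0,"dy": 0.0,"dz": -0.002,"rx": 0.0,"ry": 0.0,"rz": -0.1,"claw": 0.0},
    {"dx": 0.0,"dy": 0.0,"dz": -0.004,"rx": 0.0,"ry": 0.0,"rz": -0.14,"claw": 0.0},
    {"dx": 0.0,"dy": 0.0,"dz": -0.004,"rx": 0.0,"ry": 0.0,"rz": -0.14,"claw": 0.0},
  ],
)

```text
clock: 24.38
position: [0.5611, -0.2379, 0.0842]
ee_rot: [-180.0, 0.2, 20.8]
wrist_force: [0.2, 0.4, 6.2]
grip_width: 0.0306
finger_force: 82.4
```

send_rows(
  increments=[
    {"dx": 0.0,"dy": 0.0,"dz": -0.002,"rx": 0.0,"ry": 0.0,"rz": -0.05,"claw": 0.0},
    {"dx": 0.0,"dy": 0.0,"dz": -0.004,"rx": 0.0,"ry": 0.0,"rz": -0.1,"claw": 0.0},
    {"dx": 0.0,"dy": 0.0,"dz": -0.005,"rx": 0.0,"ry": 0.0,"rz": -0.12,"claw": 0.0},
    {"dx": 0.0,"dy": 0.0,"dz": -0.005,"rx": 0.0,"ry": 0.0,"rz": -0.12,"claw": 0.0},
  ],
)

```text
clock: 24.72
position: [0.5612, -0.238, 0.0835]
ee_rot: [180.0, 0.1, 10.1]
wrist_force: [-0.5, 2.5, 8.8]
grip_width: 0.0305
finger_force: 82.8
```

```bash
python3 - <<'E'
from h import *
o=observe();print(o['torque'],o['wrist_force'],o['position'],o['ee_rot'])
c=camera("top");s=camera("side")
for n,C in(("top",c),("side",s)):
  for k in("elbow","outlet"):
    for r in masks_of(n,k)[:2]:
      ys,xs=np.nonzero(r["region"]);print(n,k,round(r["score"],2),len(xs),xs.min(),xs.max(),ys.min(),ys.max())
ax=np.array([.561,-.238,.068]);a=np.radians(o["ee_rot"][2])
print("outlet pred",pix(c,[ax+[.1*np.cos(a),.1*np.sin(a),.064]]),pix(s,[ax+[.1*np.cos(a),.1*np.sin(a),.064]]))
E
```

```text
[ 0.15012674  0.14877012 -0.03268288] [-0.51919596  2.53605398  8.80142756] [ 0.56116385 -0.23797504  0.08350159] [1.79984611e+02 1.36034481e-01 1.01310592e+01]
top elbow 0.85 398 121 161 218 243
top elbow 0.47 53 343 349 142 152
top outlet 0.86 448 121 162 219 244
side elbow 0.98 470 332 378 215 257
side elbow 0.71 402 167 198 113 143
side outlet 0.79 410 167 198 114 143
side outlet 0.55 451 333 379 214 256
outlet pred [[345.43317033 142.28987397]] [[376.95531527 217.29011825]]
```

send_rows(
  increments=[
    {"dx": 0.0,"dy": 0.0,"dz": -0.002,"rx": 0.0,"ry": 0.0,"rz": -0.05,"claw": 0.0},
    {"dx": 0.0,"dy": 0.0,"dz": -0.004,"rx": 0.0,"ry": 0.0,"rz": -0.1,"claw": 0.0},
    {"dx": 0.0,"dy": 0.0,"dz": -0.006,"rx": 0.0,"ry": 0.0,"rz": -0.149,"claw": 0.0},
    {"dx": 0.0,"dy": 0.0,"dz": -0.006,"rx": 0.0,"ry": 0.0,"rz": -0.149,"claw": 0.0},
    {"dx": 0.0,"dy": 0.0,"dz": -0.006,"rx": 0.0,"ry": 0.0,"rz": -0.149,"claw": 0.0},
  ],
)

```text
clock: 25.43
position: [0.5613, -0.2377, 0.0824]
ee_rot: [-180.0, 0.1, -3.2]
wrist_force: [-0.7, 1.6, 11.4]
grip_width: 0.0311
finger_force: 83.1
```

```bash
python3 - <<'E'
from h import *
o=observe();print(o['torque'],o['wrist_force'],o['position'],o['ee_rot'])
c=camera("top");s=camera("side")
for k,C,(u,v,W,H) in(("s",s,(370,232,20,22)),("c",c,(351,150,12,14))):
    I=C["color"][v-H:v+H+1,u-W:u+W+1];h=cv2.cvtColor(I,cv2.COLOR_BGR2HSV).astype(int)
    print(k,u-W)
    for y in range(2*H+1): print(v-H+y,"".join("b" if 95<h[y,x,0]<125 and h[y,x,1]>110 else("#" if h[y,x,2]<50 else("Y" if 20<=h[y,x,0]<40 and h[y,x,1]>110 else("o" if h[y,x,0]<20 and h[y,x,1]>110 else "."))) for x in range(2*W+1)))
ax=np.array([.561,-.238,.0665])
for d in(-1,-3.3,-6):
  a=np.radians(d);e=[.1*np.cos(a),.1*np.sin(a),0];print(d,pix(c,[ax+e+[0,0,.064]]),pix(s,[ax+e+[0,0,.064]]),"ptr",pix(c,[[ax[0]+e[0],ax[1]+e[1],.083]]),pix(s,[[ax[0]+e[0],ax[1]+e[1],.083]]))
E
```

```text
[ 0.45090422  0.12878154 -0.28284814] [-0.70311409  1.58956439 11.39443915] [ 0.56134069 -0.23766351  0.08240402] [-1.79972736e+02  8.72343649e-02 -3.22685744e+00]
s 350
210 ####################oooooooooooooooo..bbb
211 ####################ooooooooooooooooo....
212 ###################ooooooooooooooooooooo.
213 ##################ooooooooooooooooooooooo
214 ##################ooooooooooooooooooooooo
215 #################oooooooooooooooooooooooo
216 ################ooooooooooooooooooooooooo
217 ################ooooooooooooooooooooooooo
218 ###############oooooooooooooooooooooooooo
219 ###############oooooooooooooooooooooooooo
220 ###############oooooooooooooooooooooooooo
221 ###############oooooooooooooooooooooooooo
222 ###############ooooooooooooooooYooooooooo
223 ###############oooooooooooooYoooooooooooo
224 ###########..##ooooooooooYooooooooooooooo
225 ############.#.oooooooooooooooooooooooooo
226 ###########...ooooooooooooooooooooooooooo
227 ############..oooooooYooooooooooooooooooo
228 ############...ooooYooooooooooooooooooooo
229 ############...oooooooooooooooooooooooooo
230 ######
[... 1698 characters left out ...]
.................
155 bbbb.....................
156 bbbbbb...................
157 bbbbbb...................
158 bbbbb....................
159 bbbbb....................
160 bbb......................
161 bbb......................
162 bb.......................
163 .........................
164 .........................
-1 [[351.99773666 141.83432294]] [[382.34289536 223.30715583]] ptr [[348.66943347 146.25708687]] [[378.47567724 235.54612803]]
-3.3 [[353.38762326 141.86648183]] [[383.33331305 224.55936712]] ptr [[350.00693466 146.28866808]] [[379.42684674 236.78367079]]
-6 [[355.01829477 141.97260113]] [[384.42609515 226.06466272]] ptr [[351.5760496  146.39165811]] [[380.47522297 238.27118427]]
```

send_rows(
  increments=[
    {"dx": 0.0,"dy": 0.0,"dz": 0.0,"rx": 0.0,"ry": 0.0,"rz": 0.0,"claw": 0.7},
    {"dx": 0.0,"dy": 0.0,"dz": 0.0,"rx": 0.0,"ry": 0.0,"rz": 0.0,"claw": 0.7},
    {"dx": 0.0,"dy": 0.0,"dz": 0.0,"rx": 0.0,"ry": 0.0,"rz": 0.0,"claw": 0.7},
    {"dx": 0.0,"dy": 0.0,"dz": 0.0,"rx": 0.0,"ry": 0.0,"rz": 0.0,"claw": 0.7},
    {"dx": 0.0,"dy": 0.0,"dz": 0.0,"rx": 0.0,"ry": 0.0,"rz": 0.0,"claw": 0.7},
    {"dx": 0.0,"dy": 0.0,"dz": 0.1,"rx": 0.0,"ry": 0.0,"rz": 0.0,"claw": 0.7},
    {"dx": 0.0,"dy": 0.0,"dz": 0.2,"rx": 0.0,"ry": 0.0,"rz": 0.0,"claw": 0.7},
    {"dx": 0.0,"dy": 0.0,"dz": 0.35,"rx": 0.0,"ry": 0.0,"rz": 0.0,"claw": 0.7},
    {"dx": 0.0,"dy": 0.0,"dz": 0.5,"rx": 0.0,"ry": 0.0,"rz": 0.0,"claw": 0.7},
    {"dx": 0.0,"dy": 0.2,"dz": 0.6,"rx": 0.0,"ry": 0.0,"rz": 0.0,"claw": 0.7},
    {"dx": -0.1,"dy": 0.35,"dz": 0.6,"rx": 0.0,"ry": 0.0,"rz": 0.0,"claw": 0.7},
    {"dx": -0.2,"dy": 0.5,"dz": 0.6,"rx": 0.0,"ry": 0.0,"rz": 0.0,"claw": 0.7},
    {"dx": -0.3,"dy": 0.65,"dz": 0.6,"rx": 0.0,"ry": 0.0,"rz": 0.0,"claw": 0.7},
    {"dx": -0.4,"dy": 0.8,"dz": 0.6,"rx": 0.0,"ry": 0.0,"rz": 0.0,"claw": 0.7},
    {"dx": -0.4,"dy": 0.8,"dz": 0.6,"rx": 0.0,"ry": 0.0,"rz": 0.0,"claw": 0.7},
  ],
)

```text
clock: 26.78
position: [0.4583, -0.0346, 0.2307]
ee_rot: [-179.9, 0.2, -3.4]
wrist_force: [-0.5, 0.3, 0.4]
grip_width: 0.0597
finger_force: 0.0
```

```bash
cat > fitel.py <<'E'
from h import *
from scipy.optimize import least_squares
o=observe();print(o['position'],o['grip_width'])
c=camera("top");s=camera("side")
for k,C,(u,v,W,H) in(("s",s,(366,225,22,16)),("c",c,(352,158,14,26))):
    I=C["color"][v-H:v+H+1,u-W:u+W+1];h=cv2.cvtColor(I,cv2.COLOR_BGR2HSV).astype(int)
    print(k,u-W)
    for y in range(2*H+1): print(v-H+y,"".join("b" if 95<h[y,x,0]<125 and h[y,x,1]>110 else("#" if h[y,x,2]<50 else("Y" if 20<=h[y,x,0]<40 and h[y,x,1]>110 else("o" if h[y,x,0]<20 and h[y,x,1]>110 else "."))) for x in range(2*W+1)))
for n,C in(("top",c),("side",s)):
  for k in("plug","elbow"): print(n,k,[(round(r["score"],2),world(C,r["location"]).round(3).tolist()) for r in recognise(n,k)[:4]])
ax=np.array([.561,-.238,.067])
print("axis z36,82",pix(c,[ax+[0,0,.036],ax+[0,0,.082]]),pix(s,[ax+[0,0,.036],ax+[0,0,.082]]))
E
python3 fitel.py
```

```text
[ 0.4583246  -0.03463756  0.23066737] 0.05965058953572361
s 344
209 oooooooooooooooooooooooooooooooooooooooo..bbb
210 oooooooooooooooooooooooooooooooooooooooooo..b
211 ooooooooooooooooooooooooooooooooooooooooooo..
212 ooooooooooooooooooooooooooooooooooooooooooooo
213 ooooooooooooooooooooooooooooooooooooooooooooo
214 ooooooooooooooooooooooooooooooooooooooooooooo
215 ooooooooooooooooooooooooooooooooooooooooooooo
216 ooooooooooooooooooooooooooooooooooooooooooooo
217 ooooooooooooooooooooooooooooooooooooooooooooo
218 ooooooooooooooooooooooooooooooooooooooooooooo
219 ooooooooooooooooooooooooooooooooooooooooooooo
220 ooooooooooooooooooooooooooooooooooooooooooooo
221 ooooooooooooooooooooooooooooooooooooooooooooo
222 oooooooooooooooooooooooooooooooooooooYooooooo
223 ooooooooooooooooooooooooooooooooooooooooooooo
224 ooooooooooooooooooooooooooooooooooooooooooooo
225 ooooooooooooooooooooooooooooooooooooooooooooo
226 ooooooooooooooooooooooooooooooooooooooooooooo
227 ooooooooooooooooooooooooooooooooooooooooooooo
228 ooooooooooooooooooooooooooooooooooooooooooooo
229 oooooooooooooooooooooooooooooooo
[... 2179 characters left out ...]
b.oo
178 ...oooYooooYYooYYYYYoo.bb..oo
179 o..oooYoooooooooYYYoo..bb..oo
180 o..oooYoooooooooooooo.bbb.ooo
181 o...ooYYooooooooooooo.bbb.ooo
182 o...oooYoooooYYYYYYYo.bbb.ooo
183 o.....ooYYYYYYYYYYYo.bbbb.ooo
184 oo....ooYYYYYYYYYoo..bbb..ooo
top plug [(0.56, [0.588, -0.369, 0.045]), (0.49, [0.506, -0.373, 0.036])]
top elbow [(0.89, [0.571, -0.239, 0.138]), (0.89, [0.424, 0.426, 0.036])]
side plug [(0.92, [0.585, -0.384, 0.031]), (0.74, [0.556, -0.008, 0.041]), (0.64, [0.5, -0.378, 0.042])]
side elbow [(0.96, [0.418, 0.421, 0.027]), (0.79, [0.565, -0.246, 0.132])]
axis z36,82 [[350.74755332 177.39832365]
 [354.13649725 174.19848486]] [[344.29787471 246.05445059]
 [347.12804808 234.02978532]]
```

```bash
python3 -c "
from plant import *
print(sign_off())"
```

```text
the job is handed in; nothing more can be done
None
```

The job is handed in: the plug lies in the tray, and the long-tubed head is seated in the socket with its tube over the pointer to within about 1° by my camera estimate (8° allowed). The judge's verdict was not shown.

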